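Fit up three weld test pieces

ROBOT

A 7-joint arm with a two-finger parallel gripper is mounted at the origin on a cart in front of the work surface, level with it; the furniture and walls round the work are solid. World frame = base frame: x ahead of the robot, y to its left, z up, the work surface at z = 0. Lengths are in mm, angles in rad, forces in N, time in s.
With the tool pointing down it reaches from about 400 to 925 mm from the base axis. Payload 4.1 kg.
Tool frame: the origin (TCP) lies at the very end of the fingers, on their centre line; the grasp point (between the pads) lies 19 mm behind it; z points along the fingers, y is the line along which they close (so a half turn about z gives the same grasp; the last joint's range is limited). The gripper opens to 85 mm and grips with 20 to 120 N. Pads are 22 mm wide; open, the fingers measure 114 mm over their backs; the gripper's body (76 mm by 85 mm) begins 54 mm behind the grasp point. The pads swing forward as they close: fully open they stand 13 mm farther back than shut.
Start: joints at [-0.099, 0.398, 0.045, 1.537, -0.019, 1.207, -0.051], TCP at [650.037, 0.03, 203.847] pointing down, gripper open.
Joint ranges: [-2.82, 2.82], [-0.49, 2.23], [-1.37, 1.46], [0, 2.46], [-1.36, 4.5], [0.23, 2], [-2.94, 2.94]. Speed limits (rad/s): [2.57, 2.57, 3.14, 3.14, 3.14, 3.14, 3.14].

INTERFACE

Orientations are given as a 3x3 rotation matrix whose columns are the frame's x, y, z axes.
In Python, from station import * gives the robot as it stands.
- The arm moves only by the tool servo_tool, never from a script. Its argument "motion" is a list of rows, each an object of numbers: "x", "y", "z": the shift along the tool's x, y, z scaled (see below); "rx", "ry", "rz": the turn, a rotation vector about the tool's x, y, z scaled (see below); "fingers": the gripper's target within -1 to 1 (shut at 1, half-way at 0, fully open at -1). In form: [{"x": .., "y": .., "z": .., "rx": .., "ry": .., "rz": .., "fingers": ..}, ...]. A call has 1 to 20 rows; each row is the pose to reach, as a shift and turn from the pose commanded when the call began, along the tool's axes at that moment, turning the shorter way round; what a row does not reach only later rows make up. The controller multiplies each number of a shift by 0.2 m and each number of a turn by pi rad. A row lasts 1/12 s, in which the tool goes at most 41.7 mm and 7.16 degrees, less where a joint would pass 70% of its speed; a pose out of reach is approached as far as the arm can. A call with a number of a shift or a turn outside -1 to 1 is refused whole. A call with a gripper value outside its range is refused whole. The fingers move at their own pace and stop on an object; the grip force is fixed at half the most. Time passes only in rows, so rows that repeat a pose let the fingers close. It gives the time, the measured TCP pose, the force, the opening and the grip force at its end, in the units of the state.
- get_obs(): the state, without advancing time (a new reading comes with each control period).
- get_image(name): name is "scene" or "side" or "wrist"; returns the picture (420x560x3 uint8, blue, green, red); there is no depth.
- camera_model(name): a dict with "camera_matrix" (3x3 intrinsics, pixels), "position" and "orientation" of the camera in the world; the wrist camera has in their place "hand_eye" (4x4, takes a point from camera to tool coordinates, whose origin is the TCP and whose axes are the flange's). Camera axes: x right, y down, z forward; pixel columns grow to the right and rows downward; lengths in mm; the calibration is good to about 2 mm. The wrist camera is an equidistant fisheye: a pixel r from the principal point sees the ray r / f radians off the axis. A picture is of the moment at which its call begins: read the wrist's pose just before it. camera_model takes no time and is no camera call.
- sign_off(): hands the job in; it is judged then, once.
Trained networks look in the newest picture that a camera, given by its name, has taken for a name from the list of things; names that differ only in an ending like _2 or _b are one class to them, and where a whole thing is asked for, a point or a joint stands for the part that bears it (a point fixed in the world has none). Each returns a list of dicts, best first, with "confidence" (0 to 1); they miss things now and then, are a little off and sometimes report something else, mostly with a low value. They report only what shows in the picture. A call takes as long as a camera call. They do not tell look-alikes from the thing itself.
- boxes_of(camera, query): "xyz" ([x, y, z] in mm, in world coordinates, good to about 4 mm: the middle of the surface that is visible of it).
The state is a dict: "time_s": time; "joint_pos": joint angles; "qd": joint speeds; "effort": joint torques, N m; "ee_pos": TCP position; "tcp_rot": TCP orientation; "wrist_force": force on the tool from outside, world axes, zero at the start; "torque": the same for the moment, N m; "finger_gap": finger opening in mm; "grasp_force": force on a finger pad.
Only numpy, scipy, OpenCV 4.12 (cv2) and the standard library are available. Lean on these libraries where they do the work, as an engineer would, in place of code of your own. Each camera call takes 0.05 s, during which the arm holds its last target. There are 200 camera calls.

TASK

Fit up three test pieces for tack welding from the loose round parts and the big nut: stand the pipe upright in the middle of the square plate and lay the solid disc flat and centred on top of the pipe as its cap, lay the pipe ring flat in the middle of the round plate, and lay the bigger of the two hex nuts flat in the middle of the oblong plate. Leave the square tube, the flat offcut and the smaller nut where they lie, and let go of everything at the end.

Things in the scene. Friction and masses are not known exactly. Their poses are not given: they have to be found in the camera images.
- square_plate: Bright steel plate lying on the table, 100 x 100 x 6 mm thick, with a scribed centre cross and four small holes near its corners. Fixed to the table. Origin at the centre of its underside (on the table top); x and y along its edges, z up; its top is at z = 6 mm.
- round_plate: Bright steel round plate lying on the table, 110 mm in diameter, 6 mm thick, with a scribed centre cross and four small holes. Fixed to the table. Origin at the centre of its underside, z up; its top is at z = 6 mm.
- oblong_plate: Bright steel oblong plate lying on the table, 140 x 64 x 6 mm thick, with a scribed centre cross and a small hole near each end. Fixed to the table. Origin at the centre of its underside; x along its length, z up; its top is at z = 6 mm.
- pipe: Plain grey steel pipe standing upright on the table, 48 mm outside diameter, 42 mm bore (3 mm wall), 58 mm tall, 0.2 to 0.3 kg. Loose. Origin at the centre of its lower end; z is its axis, up. Its top rim is 58 mm above the origin.
- ring: Loose, lying flat on the table. Thin slice of grey steel pipe, a ring of 48 mm outside diameter, 42 mm bore (3 mm wall), 13 mm tall. Origin at the centre of its underside; z is its axis, up.
- disc: Loose, lying flat on the table. Solid dark steel disc, 44 mm in diameter, 10 mm thick, no hole. Origin at the centre of its underside; z is its axis, up.
- big_nut: Loose, lying flat on the table. The bigger of two bright hexagonal steel nuts: 28 mm across the corners, 25 mm across the flats, 15 mm tall. Origin at the centre of its underside; z is its axis, up; x points through a corner and y is square to a pair of flats, the other flats 60 degrees apart.
- square_tube: Bystander, to be left where it is: dark square steel tube offcut lying on the table, 42 mm long, 25 x 25 mm in section. Loose. Origin at the centre of its underside; x along the tube.
- small_nut: Bystander, to be left where it is: the smaller of the two bright hexagonal steel nuts, 22 mm across the corners, 19 mm across the flats, 11 mm tall. Loose. Origin at the centre of its underside.
- flat_offcut: Bystander, to be left where it is: small dark flat steel offcut, 31 x 26 x 10 mm. Loose. Origin at the centre of its underside; x along its longer side.
Mind the look-alikes: they are no part of the job. What is shaped like the disc but red is not meant.

How it is judged (in metres and radians):
At the end, for the whole second after the job is handed in: The pipe stands upright on the square plate within 12 mm of its centre, the disc lies flat on the pipe's top rim within 10 mm of the pipe's axis, the ring lies flat on the round plate within 12 mm of its centre and the bigger nut lies flat on the oblong plate within 12 mm of its centre, all at rest (horizontal distance between pipe and square_plate below 0.012 m and height (world z) of pipe between 0.003 and 0.01 m and angle between each of pipe, disc, ring, big_nut's own z axis and vertical below 0.1 rad and linear speed of each of pipe, disc, ring, big_nut below 0.02 m/s and horizontal distance between disc and pipe below 0.01 m and height (world z) of disc between 0.061 and 0.068 m and horizontal distance between ring and round_plate below 0.012 m and height (world z) of ring between 0.003 and 0.01 m and horizontal distance between big_nut and oblong_plate below 0.012 m and height (world z) of big_nut between 0.003 and 0.01 m); the robot touches nothing.
It fails at once if The square tube is moved more than 20 mm from where it lay (distance of square_tube from where it was at the start of the episode above 0.02 m).
It fails at once if The smaller nut is moved more than 20 mm from where it lay (distance of small_nut from where it was at the start of the episode above 0.02 m).
It fails at once if The flat offcut is moved more than 20 mm from where it lay (distance of flat_offcut from where it was at the start of the episode above 0.02 m).
It also fails if it takes over 96 s, if anything falls off the work surface, if the arm or the gripper's body presses on something with over 40 N, if the wrist force passes 120 N, or if a joint passes its speed limit or range.

## Working session

There is one attempt and no reset: what is moved stays moved. The work goes in short steps, Python scripts to look and compute and a tool call to move; the robot and the scene stay as the last step left them, time stands still between calls to the robot, and variables do not carry over. Pictures are saved under pics/ and viewed, at most 14 in all, crops included, and the job is handed in when it is done.

Besides the shell and the picture viewer there is one more tool, called in YAML: its name, and indented under it one key for each argument. servo_tool: Moves the arm, as the interface text tells. Shifts and turns lie within -1 to 1; 1 stands for 0.2 m of shift or pi rad of turn. Its arguments: {"type":"object","properties":{"motion":{"type":"array"}},"required":["motion"]}

```bash
mkdir -p pics
python3 - <<'E'
from station import *
import cv2,numpy as np
for c in ["scene","side","wrist"]:
    cv2.imwrite(f"pics/{c}0.png",get_image(c))
np.set_printoptions(precision=3,suppress=True)
for c in ["scene","side","wrist"]:
    m=camera_model(c); print(c,{k:np.round(v,3).tolist() for k,v in m.items() if not isinstance(v,str)})
for n in "square_plate round_plate oblong_plate pipe ring disc big_nut small_nut square_tube flat_offcut".split():
    for c in ["scene"]:
        print(n,c,[(round(d["confidence"],2),np.round(d["xyz"]).tolist()) for d in boxes_of(c,n)])
o=get_obs();print(o)
E
```

```text
scene {'camera_matrix': [[491.841, 0.0, 279.749], [0.0, 491.841, 208.734], [0.0, 0.0, 1.0]], 'position': [-497.803, 536.938, 855.587], 'orientation': [[-0.487, -0.504, 0.714], [-0.874, 0.276, -0.401], [0.005, -0.818, -0.575]]}
side {'camera_matrix': [[412.907, 0.0, 279.03], [0.0, 412.907, 211.422], [0.0, 0.0, 1.0]], 'position': [220.064, -746.784, 627.477], 'orientation': [[0.931, -0.241, 0.274], [-0.365, -0.57, 0.736], [-0.021, -0.785, -0.619]]}
wrist {'camera_matrix': [[325.192, 0.0, 281.74], [0.0, 325.192, 208.406], [0.0, 0.0, 1.0]], 'hand_eye': [[-0.0, -0.963, -0.269, 67.04], [1.0, -0.0, -0.001, -0.529], [0.001, -0.269, 0.963, -168.584], [0.0, 0.0, 0.0, 1.0]]}
square_plate scene [(0.93, [620.0, -6.0, 8.0])]
round_plate scene [(0.84, [628.0, 186.0, 8.0])]
oblong_plate scene [(0.8, [628.0, -217.0, 9.0]), (0.52, [425.0, -195.0, 9.0]), (0.5, [459.0, 292.0, 16.0])]
pipe scene [(0.74, [437.0, 115.0, 40.0])]
ring scene [(0.66, [430.0, -107.0, 7.0])]
disc scene [(0.61, [519.0, -280.0, 11.0])]
big_nut scene []
small_nut scene []
square_tube scene [(0.49, [420.0, 209.0, 22.0])]
flat_offcut scene []
{'time_s': 0.65, 'joint_pos': array([-0.099,  0.398,  0.045,  1.537, -0.019,  1.207, -0.051]), 'qd': array([ 0.001,  0.002,  0.002, -0.001,  0.   ,  0.001,  0.001]), 'effort': array([  0.   , -47.482,   1.362, -25.443,   0.011,   0.001,   0.   ]), 'ee_pos': array([650.045,   0.038, 203.86 ]), 'tcp_rot': array([[-0.,  1.,  0.],
       [ 1.,  0.,  0.],
       [ 0.,  0., -1.]]), 'wrist_force': array([-0.073, -0.046,  0.203]), 'torque': array([-0.011, -0.045, -0.005]), 'grasp_force': 0.0, 'finger_gap': 85.51089763505964}
```

View pics/scene0.png

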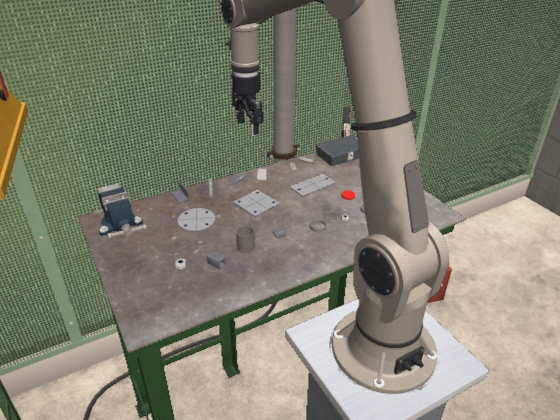

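View pics/side0.png

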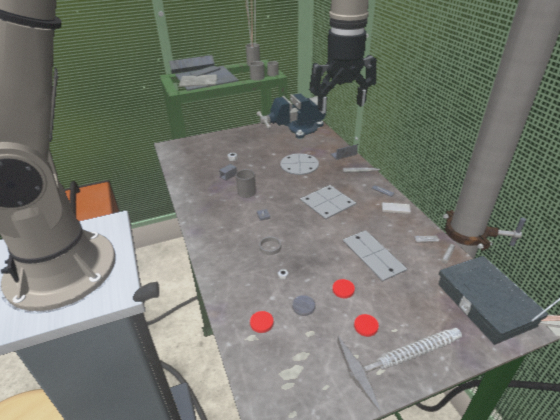

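View pics/wrist0.png

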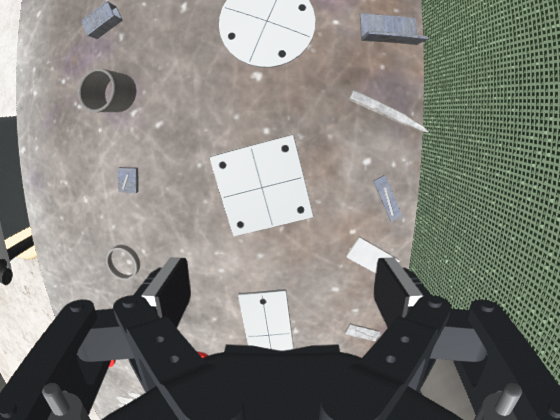

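Side view: the nuts are at (232,156) and (283,274). The dark disc is at (304,305), with red look-alikes at (261,322), (344,288) and (366,326). The pipe is at (246,184), the ring at (270,245), the tube at (228,173) and the offcut at (263,215). The plates are at (300,163) round, (328,201) square and (374,254) oblong. I'll enlarge the nuts and disc in one crop and backproject the pixels.

```bash
cat > h.py <<'E'
from station import *
import cv2,numpy as np
np.set_printoptions(precision=1,suppress=True)
def ray(c,u,v,obs=None):
    m=camera_model(c);K=np.array(m["camera_matrix"])
    x=(u-K[0,2])/K[0,0];y=(v-K[1,2])/K[1,1]
    if c=="wrist":
        r=np.hypot(x,y);s=np.sin(r)/r if r>1e-9 else 1
        d=np.array([x*s,y*s,np.cos(r)])
        H=np.array(m["hand_eye"]);R=np.array(obs["tcp_rot"])
        return R@H[:3,3]+obs["ee_pos"],R@H[:3,:3]@d
    return np.array(m["position"]),np.array(m["orientation"])@np.array([x,y,1.])
def bp(c,u,v,z,obs=None):
    p,d=ray(c,u,v,obs);return p+d*(z-p[2])/d[2]
def proj(c,P,obs):   # wrist fisheye projection
    m=camera_model(c);K=np.array(m["camera_matrix"]);H=np.array(m["hand_eye"])
    P=(np.atleast_2d(P)-obs["ee_pos"])@obs["tcp_rot"]
    P=(P-H[:3,3])@H[:3,:3]
    t=np.arctan2(np.hypot(P[:,0],P[:,1]),P[:,2]);r=np.hypot(P[:,0],P[:,1])
    return np.c_[K[0,2]+K[0,0]*t*P[:,0]/r,K[1,2]+K[0,0]*t*P[:,1]/r]
E
python3 - <<'E'
from h import *
s=cv2.imread("pics/side0.png")
tiles=[]
for n,u,v,z in [("nutA",232,156,12),("nutB",283,274,12),("disc",304,305,10)]:
    print(n,bp("side",u,v,z),"px/m",412.9/np.linalg.norm(bp("side",u,v,z)-ray("side",u,v)[0])*1000)
    tiles.append(cv2.resize(s[v-20:v+20,u-20:u+20],(260,260),interpolation=cv2.INTER_CUBIC))
cv2.imwrite("pics/crop1.png",np.hstack(tiles))
for n,u,v,z in [("pipetop",247,175,58),("ring",270,245,13),("round",300,163,6),("square",328,201,6),("obl",374,254,6),("tube",228,173,25),("off",263,215,10)]: print(n,bp("side",u,v,z))
for n in "disc big_nut small_nut pipe ring".split():
    print(n,[(round(d["confidence"],2),d["xyz"]) for d in boxes_of("side",n)])
E
```

```text
nutA [462.1 282.6  12. ] px/m 337.46917665357336
nutB [ 426.  -207.7   12. ] px/m 489.38134889501475
disc [ 433.7 -294.1   10. ] px/m 519.4416662999521
pipetop [452.5 100.4  58. ]
ring [ 431.3 -118.1   13. ]
round [632.4 177.4   6. ]
square [624.1 -15.7   6. ]
obl [ 629.1 -223.2    6. ]
tube [421.9 179.1  25. ]
off [453.6  -9.8  10. ]
disc [(0.89, [345.1, -296.7, 7.8]), (0.84, [519.3, -373.0, 11.3]), (0.62, [434.8, -292.0, 13.0]), (0.6, [520.1, -284.2, 7.6]), (0.18, [628.9, -224.9, 3.3])]
big_nut [(0.54, [461.2, 283.6, 11.4])]
small_nut [(0.46, [427.9, -202.2, 10.0])]
pipe [(0.75, [445.4, 99.9, 38.7])]
ring [(0.57, [434.7, -117.6, 10.0])]
```

View pics/crop1.png

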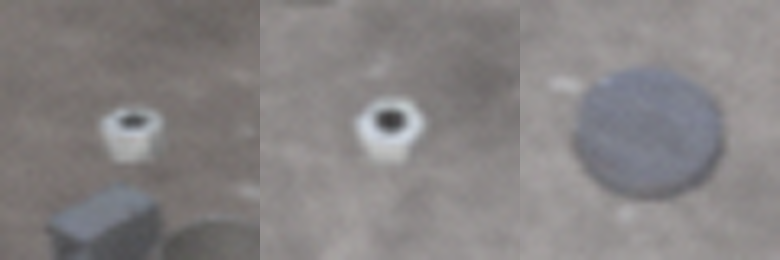

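Nut sizes from the crop:
- Nut A (232,156): about 9.7 px at 0.337 px/mm, or 28.7 mm. This is the big nut.
- Nut B (283,274): about 10.9 px at 0.489 px/mm, or 22 mm. This is the small nut and stays put.

The dark grey disc at (304,305) is about 44 mm across and isn't red, so it is the one meant. Next I'll refine the pipe and plate positions from the wrist picture.

Run:
```python
from h import *
o=get_obs(); im=cv2.imread("pics/wrist0.png")
for n,u,v,z in [("square",262,188,6),("round",267,22,6),("obl",266,336,6),("pipetop",98,93,58),("pipetopL",81,93,58),("pipetopR",117,93,58),("ring",123,261,13),("tube",103,17,25),("off",128,180,10)]: print(n,bp("wrist",u,v,z,o))
# square plate by its four corner hole pixels and corners
g=cv2.cvtColor(im,cv2.COLOR_BGR2GRAY);_,b=cv2.threshold(g,200,255,0)
n,l,st,ce=cv2.connectedComponentsWithStats(b)
for i in range(1,n):
    if st[i,4]>2500 :
        ys,xs=np.where(l==i);P=np.array([bp("wrist",u,v,6,o)[:2] for u,v in zip(xs[::3],ys[::3])])
        c,wh,a=cv2.minAreaRect(P.astype(np.float32));print(st[i],np.array(c),np.array(wh),a)
```

```text
square [626.4 -10.7   6. ]
round [632.7 181.1   6. ]
obl [ 627.1 -220.     6. ]
pipetop [454.2 106.6  58. ]
pipetopL [431.  109.7  58. ]
pipetopR [478.3 103.7  58. ]
ring [ 438.5 -105.6   13. ]
tube [437.8 205.3  25. ]
off [461.1   2.1  10. ]
[ 219    0   96   67 5103] [631.5 169.4] [ 81.6 107.2] 88.73990631103516Traceback (most recent call last):
  File "<stdin>", line 9, in <module>
  File "h.py", line 14, in bp
    p,d=ray(c,u,v,obs);return p+d*(z-p[2])/d[2]
        ~~~^^^^^^^^^^^
  File "h.py", line 5, in ray
    m=camera_model(c);K=np.array(m["camera_matrix"])
ValueError: time passes only in moves, steps and waits
```

servo_tool:
  motion:
    - {"x": 0.5, "y": -0.98, "z": 0.3}
    - {"x": 0.5, "y": -0.98, "z": 0.3}
    - {"x": 0.5, "y": -0.98, "z": 0.3}
    - {"x": 0.5, "y": -0.98, "z": 0.3}
    - {"x": 0.5, "y": -0.98, "z": 0.3}
    - {"x": 0.5, "y": -0.98, "z": 0.3}
    - {"x": 0.5, "y": -0.98, "z": 0.3}
    - {"x": 0.5, "y": -0.98, "z": 0.3}
    - {"x": 0.5, "y": -0.98, "z": 0.3}

```text
invalid input
```

Run:
```python
from h import *
o=get_obs(); print(o["time_s"],o["ee_pos"],o["tcp_rot"].ravel())
im=get_image("wrist"); print([(round(d["confidence"],2),d["xyz"]) for n in("pipe","big_nut") for d in boxes_of("wrist",n)])
# predicted circle of the top rim for candidates
for (x,y),col in [((454,107),(0,255,0)),((452,100),(0,0,255))]:
    for t in np.linspace(0,2*np.pi,40):
        u,v=proj("wrist",[x+24*np.cos(t),y+24*np.sin(t),58],o)[0]; cv2.circle(im,(int(round(u)),int(round(v))),1,col,-1)
cv2.imwrite("pics/w1.png",im)
```

```text
0.9 [650.    0.  203.8] [-0.  1.  0.  1.  0. -0. -0.  0. -1.]
[(0.91, [451.3, 111.7, 35.0])]
```

View pics/w1.png

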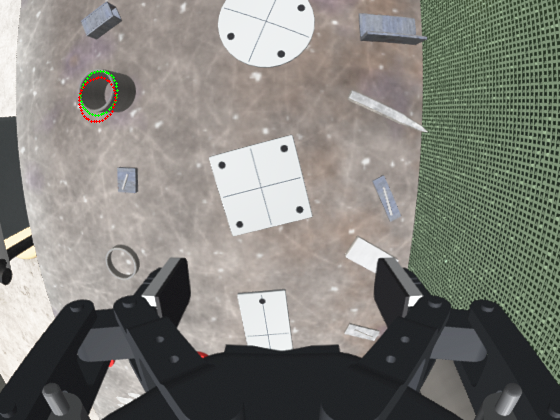

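The arm hadn't moved; the call was refused, probably because every key is needed. In the picture the green rim prediction (454,107) fits the pipe rim at (98,93).

servo_tool:
  motion:
    - {"x": 0.5, "y": -0.98, "z": 0.3, "rx": 0, "ry": 0, "rz": 0, "fingers": -1}
    - {"x": 0.5, "y": -0.98, "z": 0.3, "rx": 0, "ry": 0, "rz": 0, "fingers": -1}
    - {"x": 0.5, "y": -0.98, "z": 0.3, "rx": 0, "ry": 0, "rz": 0, "fingers": -1}
    - {"x": 0.5, "y": -0.98, "z": 0.3, "rx": 0, "ry": 0, "rz": 0, "fingers": -1}
    - {"x": 0.5, "y": -0.98, "z": 0.3, "rx": 0, "ry": 0, "rz": 0, "fingers": -1}
    - {"x": 0.5, "y": -0.98, "z": 0.3, "rx": 0, "ry": 0, "rz": 0, "fingers": -1}
    - {"x": 0.5, "y": -0.98, "z": 0.3, "rx": 0, "ry": 0, "rz": 0, "fingers": -1}
    - {"x": 0.5, "y": -0.98, "z": 0.3, "rx": 0, "ry": 0, "rz": 0, "fingers": -1}

```text
time_s: 1.72
ee_pos: [453.5, 100.5, 144.0]
tcp_rot: [[-0.002, 1.0, 0.001], [1.0, 0.002, -0.0], [-0.0, 0.001, -1.0]]
wrist_force: [0.4, -0.4, 0.6]
finger_gap: 85.5
grasp_force: 0.0
```

Run:
```python
from h import *
o=get_obs(); print(o["time_s"],o["ee_pos"],o["tcp_rot"].ravel())
im=get_image("wrist"); cv2.imwrite("pics/w2raw.png",im)
for n in("pipe","big_nut","square_tube"): print(n,[(round(d["confidence"],2),d["xyz"]) for d in boxes_of("wrist",n)])
for (x,y),col in [((454,108),(0,255,0))]:
    for t in np.linspace(0,2*np.pi,40):
        u,v=proj("wrist",[x+24*np.cos(t),y+24*np.sin(t),58],o)[0]; cv2.circle(im,(int(round(u)),int(round(v))),1,col,-1)
cv2.imwrite("pics/w2.png",im)
```

```text
1.7167 [453.5 100.5 144. ] [-0.  1.  0.  1.  0. -0. -0.  0. -1.]
pipe [(0.84, [446.9, 101.7, 41.8])]
big_nut [(0.47, [464.0, 283.1, 15.9])]
square_tube [(0.81, [424.9, 207.3, 23.8])]
```

View pics/w2.png

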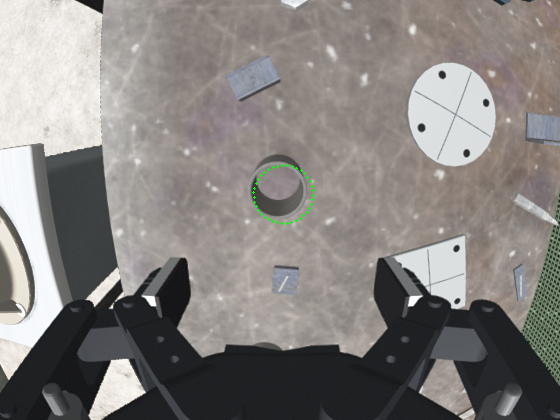

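The rim centre is at about (278,190), so the green prediction is off by about 6 px. I'll measure there, and redo the round plate at (452,115) from this nearer view.

Run:
```python
from h import *
o=get_obs()
for n,u,v,z in [("L",250,190,58),("R",306,190,58),("T",278,161,58),("B",278,218,58),("round",455,114,6),("nutedge",295,0,15),("tube",253,78,25)]: print(n,bp("wrist",u,v,z,o))
```

```text
L [429.6 110.8  58. ]
R [474.6 110.7  58. ]
T [452.2 134.1  58. ]
B [452.   87.2  58. ]
round [633.2 181.1   6. ]
nutedge [467.7 281.8  15. ]
tube [430.3 204.2  25. ]
```

servo_tool:
  motion:
    - {"x": 0.05, "y": -0.01, "z": 0.1, "rx": 0, "ry": 0, "rz": 0, "fingers": -1}
    - {"x": 0.05, "y": -0.01, "z": 0.28, "rx": 0, "ry": 0, "rz": 0, "fingers": -1}
    - {"x": 0.05, "y": -0.01, "z": 0.45, "rx": 0, "ry": 0, "rz": 0, "fingers": -1}
    - {"x": 0.05, "y": -0.01, "z": 0.6, "rx": 0, "ry": 0, "rz": 0, "fingers": -1}
    - {"x": 0.05, "y": -0.01, "z": 0.63, "rx": 0, "ry": 0, "rz": 0, "fingers": -1}
    - {"x": 0.05, "y": -0.01, "z": 0.63, "rx": 0, "ry": 0, "rz": 0, "fingers": 0}
    - {"x": 0.05, "y": -0.01, "z": 0.63, "rx": 0, "ry": 0, "rz": 0, "fingers": 0.4}
    - {"x": 0.05, "y": -0.01, "z": 0.63, "rx": 0, "ry": 0, "rz": 0, "fingers": 1}
    - {"x": 0.05, "y": -0.01, "z": 0.63, "rx": 0, "ry": 0, "rz": 0, "fingers": 1}
    - {"x": 0.05, "y": -0.01, "z": 0.63, "rx": 0, "ry": 0, "rz": 0, "fingers": 1}
    - {"x": 0.05, "y": -0.01, "z": 0.63, "rx": 0, "ry": 0, "rz": 0, "fingers": 1}
    - {"x": 0.05, "y": -0.01, "z": 0.63, "rx": 0, "ry": 0, "rz": 0, "fingers": 1}
    - {"x": 0.05, "y": -0.01, "z": 0.63, "rx": 0, "ry": 0, "rz": 0, "fingers": 1}

```text
time_s: 3.0
ee_pos: [453.2, 110.5, 20.1]
tcp_rot: [[0.0, 1.0, 0.003], [1.0, -0.0, 0.001], [0.001, 0.003, -1.0]]
wrist_force: [-2.0, 0.2, 6.0]
finger_gap: 45.5
grasp_force: 60.4
```

servo_tool:
  motion:
    - {"x": 0, "y": 0, "z": -0.15, "rx": 0, "ry": 0, "rz": 0, "fingers": 1}
    - {"x": 0, "y": 0, "z": -0.3, "rx": 0, "ry": 0, "rz": 0, "fingers": 1}
    - {"x": -0.1, "y": 0.145, "z": -0.3, "rx": 0, "ry": 0, "rz": 0, "fingers": 1}
    - {"x": -0.2, "y": 0.29, "z": -0.3, "rx": 0, "ry": 0, "rz": 0, "fingers": 1}
    - {"x": -0.3, "y": 0.435, "z": -0.3, "rx": 0, "ry": 0, "rz": 0, "fingers": 1}
    - {"x": -0.4, "y": 0.58, "z": -0.3, "rx": 0, "ry": 0, "rz": 0, "fingers": 1}
    - {"x": -0.5, "y": 0.725, "z": -0.3, "rx": 0, "ry": 0, "rz": 0, "fingers": 1}
    - {"x": -0.58, "y": 0.83, "z": -0.3, "rx": 0, "ry": 0, "rz": 0, "fingers": 1}
    - {"x": -0.6, "y": 0.87, "z": -0.3, "rx": 0, "ry": 0, "rz": 0, "fingers": 1}
    - {"x": -0.6, "y": 0.87, "z": -0.3, "rx": 0, "ry": 0, "rz": 0, "fingers": 1}
    - {"x": -0.6, "y": 0.87, "z": -0.3, "rx": 0, "ry": 0, "rz": 0, "fingers": 1}

```text
time_s: 3.92
ee_pos: [625.8, -9.5, 78.4]
tcp_rot: [[0.0, 1.0, 0.0], [1.0, -0.0, 0.001], [0.001, 0.0, -1.0]]
wrist_force: [0.3, 0.9, -1.4]
finger_gap: 45.5
grasp_force: 63.1
```

Run:
```python
from h import *
o=get_obs(); print(o["time_s"],o["ee_pos"],o["tcp_rot"].ravel(),o["finger_gap"])
im=get_image("wrist"); cv2.imwrite("pics/w3raw.png",im)
for (x,y),col in [((626,-10.5),(0,200,0))]:
    for u,v in np.vstack([proj("wrist",[x,y+t,6],o) for t in range(-50,51,5)]+[proj("wrist",[x+t,y,6],o) for t in range(-50,51,5)]): cv2.circle(im,(int(round(u)),int(round(v))),1,col,-1)
cv2.imwrite("pics/w3.png",im)
```

```text
3.9167 [625.8  -9.5  78.4] [ 0.  1.  0.  1. -0.  0.  0.  0. -1.] 45.48793914423167
```

View pics/w3.png

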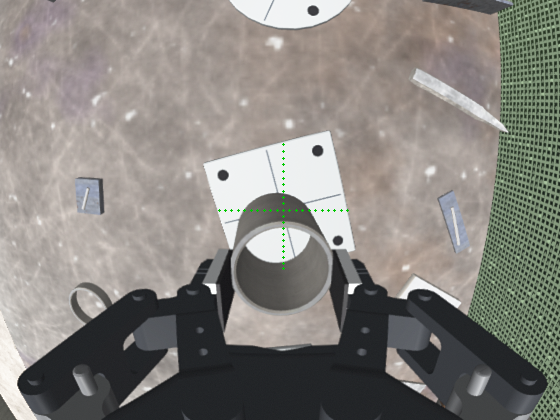

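The scribed cross is at (280.6,208.8) against a predicted (284,211), so I'll shift about −2 mm in x, then lower and release.

servo_tool:
  motion:
    - {"x": 0, "y": -0.01, "z": 0.1, "rx": 0, "ry": 0, "rz": 0, "fingers": 1}
    - {"x": 0, "y": -0.01, "z": 0.18, "rx": 0, "ry": 0, "rz": 0, "fingers": 1}
    - {"x": 0, "y": -0.01, "z": 0.23, "rx": 0, "ry": 0, "rz": 0, "fingers": 1}
    - {"x": 0, "y": -0.01, "z": 0.25, "rx": 0, "ry": 0, "rz": 0, "fingers": 1}
    - {"x": 0, "y": -0.01, "z": 0.262, "rx": 0, "ry": 0, "rz": 0, "fingers": 1}
    - {"x": 0, "y": -0.01, "z": 0.262, "rx": 0, "ry": 0, "rz": 0, "fingers": 1}
    - {"x": 0, "y": -0.01, "z": 0.262, "rx": 0, "ry": 0, "rz": 0, "fingers": 1}

```text
time_s: 4.55
ee_pos: [624.4, -9.2, 26.5]
tcp_rot: [[-0.001, 1.0, 0.001], [1.0, 0.001, 0.0], [0.0, 0.001, -1.0]]
wrist_force: [-0.4, 0.8, -1.7]
finger_gap: 45.5
grasp_force: 63.3
```

servo_tool:
  motion:
    - {"x": 0, "y": 0, "z": 0, "rx": 0, "ry": 0, "rz": 0, "fingers": -0.5}
    - {"x": 0, "y": 0, "z": 0, "rx": 0, "ry": 0, "rz": 0, "fingers": -0.7}
    - {"x": 0, "y": 0, "z": 0, "rx": 0, "ry": 0, "rz": 0, "fingers": -0.7}
    - {"x": 0, "y": 0, "z": 0, "rx": 0, "ry": 0, "rz": 0, "fingers": -0.7}
    - {"x": 0, "y": 0, "z": 0, "rx": 0, "ry": 0, "rz": 0, "fingers": -0.7}
    - {"x": 0, "y": 0, "z": -0.1, "rx": 0, "ry": 0, "rz": 0, "fingers": -0.7}
    - {"x": 0, "y": 0, "z": -0.25, "rx": 0, "ry": 0, "rz": 0, "fingers": -0.7}
    - {"x": 0, "y": 0, "z": -0.4, "rx": 0, "ry": 0, "rz": 0, "fingers": -0.7}
    - {"x": 0, "y": 0, "z": -0.5, "rx": 0, "ry": 0, "rz": 0, "fingers": -0.7}
    - {"x": 0, "y": 0, "z": -0.5, "rx": 0, "ry": 0, "rz": 0, "fingers": -0.7}
    - {"x": 0, "y": 0, "z": -0.5, "rx": 0, "ry": 0, "rz": 0, "fingers": -0.7}

```text
time_s: 5.47
ee_pos: [625.2, -10.0, 126.9]
tcp_rot: [[0.0, 1.0, 0.003], [1.0, -0.0, 0.0], [0.0, 0.003, -1.0]]
wrist_force: [-0.2, 0.5, -0.0]
finger_gap: 72.0
grasp_force: 0.0
```

servo_tool:
  motion:
    - {"x": -0.9, "y": -0.6, "z": 0, "rx": 0, "ry": 0, "rz": 0, "fingers": -0.7}
    - {"x": -0.9, "y": -0.6, "z": 0, "rx": 0, "ry": 0, "rz": 0, "fingers": -0.7}
    - {"x": -0.9, "y": -0.6, "z": 0, "rx": 0, "ry": 0, "rz": 0, "fingers": -0.7}
    - {"x": -0.9, "y": -0.6, "z": 0, "rx": 0, "ry": 0, "rz": 0, "fingers": -0.7}
    - {"x": -0.9, "y": -0.6, "z": 0, "rx": 0, "ry": 0, "rz": 0, "fingers": -0.7}
    - {"x": -0.9, "y": -0.6, "z": 0, "rx": 0, "ry": 0, "rz": 0, "fingers": -0.7}

```text
time_s: 5.97
ee_pos: [497.3, -197.6, 123.8]
tcp_rot: [[0.011, 1.0, -0.006], [1.0, -0.011, -0.003], [-0.003, -0.006, -1.0]]
wrist_force: [-0.2, -0.1, -0.4]
finger_gap: 72.6
grasp_force: 0.0
```

servo_tool:
  motion:
    - {"x": -0.52, "y": -0.35, "z": 0, "rx": 0, "ry": 0, "rz": 0, "fingers": -0.7}
    - {"x": -0.52, "y": -0.35, "z": 0, "rx": 0, "ry": 0, "rz": 0, "fingers": -0.7}
    - {"x": -0.52, "y": -0.35, "z": 0, "rx": 0, "ry": 0, "rz": 0, "fingers": -0.7}
    - {"x": -0.52, "y": -0.35, "z": 0, "rx": 0, "ry": 0, "rz": 0, "fingers": -0.7}
    - {"x": -0.52, "y": -0.35, "z": 0, "rx": 0, "ry": 0, "rz": 0, "fingers": -0.7}
    - {"x": -0.52, "y": -0.35, "z": 0, "rx": 0, "ry": 0, "rz": 0, "fingers": -0.7}

```text
time_s: 6.47
ee_pos: [433.8, -293.1, 124.4]
tcp_rot: [[0.0, 1.0, -0.001], [1.0, -0.0, 0.001], [0.001, -0.001, -1.0]]
wrist_force: [-0.0, -0.3, 1.0]
finger_gap: 72.7
grasp_force: 0.0
```

Run:
```python
from h import *
o=get_obs(); print(o["time_s"],o["ee_pos"],o["tcp_rot"].ravel())
im=get_image("wrist"); cv2.imwrite("pics/w4.png",im)
print([(round(d["confidence"],2),d["xyz"]) for d in boxes_of("wrist","disc")])
```

```text
6.4667 [ 433.8 -293.1  124.4] [ 0.  1. -0.  1. -0.  0.  0. -0. -1.]
[(0.92, [523.2, -275.3, 11.3]), (0.73, [349.0, -293.4, 7.1]), (0.68, [432.5, -286.5, 6.4]), (0.61, [509.2, -368.3, 7.0])]
```

View pics/w4.png

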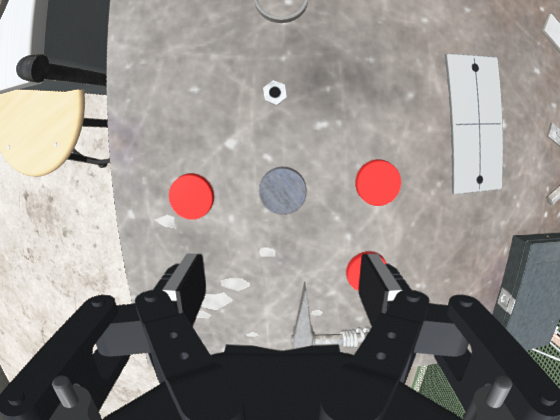

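The grey disc is at (283,190), with red look-alikes at (191,196), (378,183) and (366,270). The small nut is at (275,92) and the oblong plate cross at (477,124).

Run:
```python
from h import *
o=get_obs()
for n,u,v,z in [("disc",283,190,10),("T",283,167,10),("B",283,214,10),("L",259,190,10),("R",307,190,10),("obl",477.5,124,6),("red",191,196,10),("red2",378,183,10),("snut",275,92,11),("ring",281,3,13)]: print(n,bp("wrist",u,v,z,o))
```

```text
disc [ 435.1 -286.8   10. ]
T [ 435.  -266.1   10. ]
B [ 435.2 -309.1   10. ]
L [ 413.7 -286.8   10. ]
R [ 456.5 -286.7   10. ]
obl [ 627.8 -217.6    6. ]
red [ 350.6 -292.3   10. ]
red2 [ 521.8 -279.5   10. ]
snut [ 428.  -200.5   11. ]
ring [ 432.9 -119.4   13. ]
```

servo_tool:
  motion:
    - {"x": 0.03, "y": 0.005, "z": 0.15, "rx": 0, "ry": 0, "rz": 0, "fingers": -0.7}
    - {"x": 0.03, "y": 0.005, "z": 0.3, "rx": 0, "ry": 0, "rz": 0, "fingers": -0.7}
    - {"x": 0.03, "y": 0.005, "z": 0.45, "rx": 0, "ry": 0, "rz": 0, "fingers": -0.7}
    - {"x": 0.03, "y": 0.005, "z": 0.55, "rx": 0, "ry": 0, "rz": 0, "fingers": -0.7}
    - {"x": 0.03, "y": 0.005, "z": 0.6, "rx": 0, "ry": 0, "rz": 0, "fingers": -0.7}
    - {"x": 0.03, "y": 0.005, "z": 0.615, "rx": 0, "ry": 0, "rz": 0, "fingers": -0.7}
    - {"x": 0.03, "y": 0.005, "z": 0.615, "rx": 0, "ry": 0, "rz": 0, "fingers": -0.7}
    - {"x": 0.03, "y": 0.005, "z": 0.615, "rx": 0, "ry": 0, "rz": 0, "fingers": -0.2}
    - {"x": 0.03, "y": 0.005, "z": 0.615, "rx": 0, "ry": 0, "rz": 0, "fingers": 0.1}
    - {"x": 0.03, "y": 0.005, "z": 0.615, "rx": 0, "ry": 0, "rz": 0, "fingers": 0.5}
    - {"x": 0.03, "y": 0.005, "z": 0.615, "rx": 0, "ry": 0, "rz": 0, "fingers": 1}
    - {"x": 0.03, "y": 0.005, "z": 0.615, "rx": 0, "ry": 0, "rz": 0, "fingers": 1}
    - {"x": 0.03, "y": 0.005, "z": 0.615, "rx": 0, "ry": 0, "rz": 0, "fingers": 1}
    - {"x": 0.03, "y": 0.005, "z": 0.615, "rx": 0, "ry": 0, "rz": 0, "fingers": 1}
    - {"x": 0.03, "y": 0.005, "z": 0.615, "rx": 0, "ry": 0, "rz": 0, "fingers": 1}

```text
time_s: 7.82
ee_pos: [435.1, -288.0, 2.5]
tcp_rot: [[-0.0, 1.0, 0.0], [1.0, 0.0, -0.0], [-0.0, 0.0, -1.0]]
wrist_force: [-0.5, -0.1, -0.4]
finger_gap: -0.1
grasp_force: 0.0
```

servo_tool:
  motion:
    - {"x": 0, "y": 0, "z": -0.1, "rx": 0, "ry": 0, "rz": 0, "fingers": 1}
    - {"x": 0, "y": 0, "z": -0.25, "rx": 0, "ry": 0, "rz": 0, "fingers": 0}
    - {"x": 0, "y": 0, "z": -0.4, "rx": 0, "ry": 0, "rz": 0, "fingers": -0.7}
    - {"x": 0, "y": 0, "z": -0.6, "rx": 0, "ry": 0, "rz": 0, "fingers": -0.7}
    - {"x": 0, "y": 0, "z": -0.6, "rx": 0, "ry": 0, "rz": 0, "fingers": -0.7}
    - {"x": 0, "y": 0, "z": -0.6, "rx": 0, "ry": 0, "rz": 0, "fingers": -0.7}
    - {"x": 0, "y": 0, "z": -0.6, "rx": 0, "ry": 0, "rz": 0, "fingers": -0.7}

```text
time_s: 8.4
ee_pos: [434.7, -287.7, 122.1]
tcp_rot: [[-0.0, 1.0, -0.0], [1.0, 0.0, 0.0], [0.0, -0.0, -1.0]]
wrist_force: [0.5, 0.3, -0.9]
finger_gap: 71.6
grasp_force: 0.0
```

Run:
```python
from h import *
o=get_obs(); print(o["time_s"],o["ee_pos"],o["tcp_rot"].ravel(),o["finger_gap"])
im=get_image("wrist"); cv2.imwrite("pics/w5.png",im)
```

```text
8.4 [ 434.7 -287.7  122.1] [-0.  1. -0.  1.  0.  0.  0. -0. -1.] 71.59444574576752
```

View pics/w5.png

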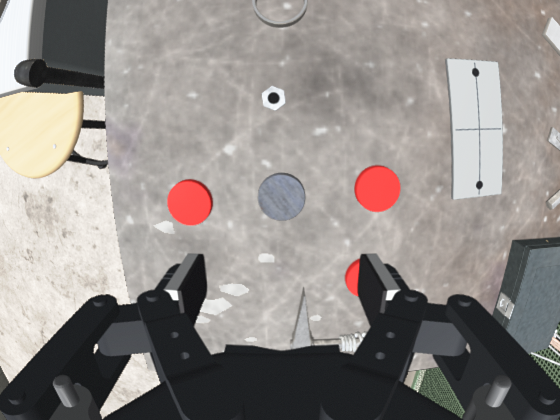

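```bash
python3 - <<'E'
from h import *
o=get_obs()
for n,u,v,z in [("disc",282,197,10),("obl",478,129,6),("snut",273,98,11),("red",190,202,10),("ring",279,3,13)]: print(n,bp("wrist",u,v,z,o))
o3=dict(o);o3["ee_pos"]=np.array([625.8,-9.5,78.4])
for u,v in [(282,268),(232,268),(332,268),(282,222),(282,314)]: print("heldpipe",bp("wrist",u,v,116.3,o3))
E
cd pics; python3 -c "
import cv2;from sys import path
path.insert(0,'..');path.insert(0,'.')
from station import get_image
im=get_image('side');cv2.imwrite('s6raw.png',im);cv2.imwrite('s6.png',cv2.resize(im[150:360,190:420],None,fx=2.8,fy=2.8,interpolation=2))"
```

```text
disc [ 433.3 -287.8   10. ]
obl [ 625.5 -218.4    6. ]
snut [ 425.7 -201.3   11. ]
red [ 349.2 -292.2   10. ]
ring [ 430.8 -116.    13. ]
heldpipe [625.3  -6.5 116.3]
heldpipe [602.9  -6.7 116.3]
heldpipe [647.7  -6.7 116.3]
heldpipe [625.3  15.1 116.3]
heldpipe [625.3 -31.2 116.3]
```

View pics/s6.png

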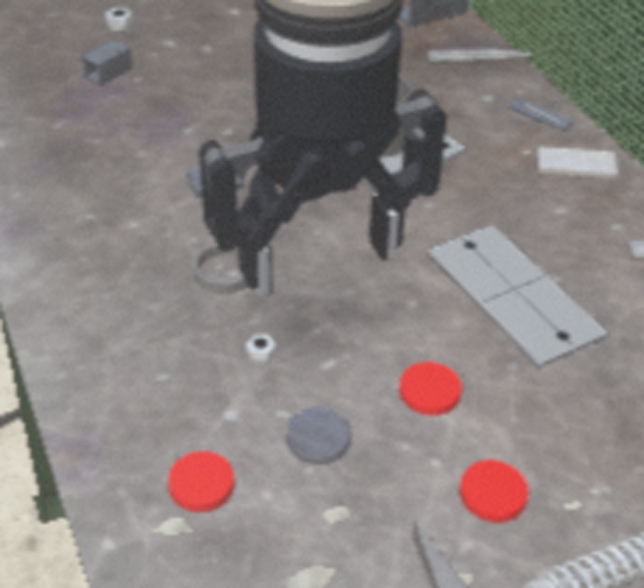

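The disc hasn't moved at all, so the fingers closed above it. The tips must be higher than the TCP reading suggests. I'll check with a gentle touch on bare table next to the disc, with the fingers shut.

servo_tool:
  motion:
    - {"x": 0.25, "y": 0, "z": 0, "rx": 0, "ry": 0, "rz": 0, "fingers": 1}
    - {"x": 0.25, "y": 0, "z": 0, "rx": 0, "ry": 0, "rz": 0, "fingers": 1}
    - {"x": 0.25, "y": 0, "z": 0.2, "rx": 0, "ry": 0, "rz": 0, "fingers": 1}
    - {"x": 0.25, "y": 0, "z": 0.4, "rx": 0, "ry": 0, "rz": 0, "fingers": 1}
    - {"x": 0.25, "y": 0, "z": 0.5, "rx": 0, "ry": 0, "rz": 0, "fingers": 1}
    - {"x": 0.25, "y": 0, "z": 0.56, "rx": 0, "ry": 0, "rz": 0, "fingers": 1}
    - {"x": 0.25, "y": 0, "z": 0.58, "rx": 0, "ry": 0, "rz": 0, "fingers": 1}
    - {"x": 0.25, "y": 0, "z": 0.6, "rx": 0, "ry": 0, "rz": 0, "fingers": 1}
    - {"x": 0.25, "y": 0, "z": 0.61, "rx": 0, "ry": 0, "rz": 0, "fingers": 1}
    - {"x": 0.25, "y": 0, "z": 0.61, "rx": 0, "ry": 0, "rz": 0, "fingers": 1}

```text
time_s: 9.33
ee_pos: [435.3, -238.1, 0.5]
tcp_rot: [[-0.0, 1.0, 0.0], [1.0, 0.0, -0.0], [-0.0, 0.0, -1.0]]
wrist_force: [-0.3, 0.7, -0.3]
finger_gap: -0.1
grasp_force: 0.0
```

servo_tool:
  motion:
    - {"x": 0, "y": 0, "z": 0.01, "rx": 0, "ry": 0, "rz": 0, "fingers": 1}
    - {"x": 0, "y": 0, "z": 0.02, "rx": 0, "ry": 0, "rz": 0, "fingers": 1}
    - {"x": 0, "y": 0, "z": 0.02, "rx": 0, "ry": 0, "rz": 0, "fingers": 1}
    - {"x": 0, "y": 0, "z": 0.02, "rx": 0, "ry": 0, "rz": 0, "fingers": 1}

```text
time_s: 9.67
ee_pos: [435.2, -238.0, -3.3]
tcp_rot: [[-0.0, 1.0, 0.001], [1.0, 0.0, -0.0], [-0.0, 0.001, -1.0]]
wrist_force: [-0.6, -0.1, 0.3]
finger_gap: 0.1
grasp_force: 0.0
```

No contact yet at −3.3 mm, so I'll keep feeling downward.

servo_tool:
  motion:
    - {"x": 0, "y": 0, "z": 0.01, "rx": 0, "ry": 0, "rz": 0, "fingers": 1}
    - {"x": 0, "y": 0, "z": 0.02, "rx": 0, "ry": 0, "rz": 0, "fingers": 1}
    - {"x": 0, "y": 0, "z": 0.025, "rx": 0, "ry": 0, "rz": 0, "fingers": 1}
    - {"x": 0, "y": 0, "z": 0.025, "rx": 0, "ry": 0, "rz": 0, "fingers": 1}

```text
time_s: 10.0
ee_pos: [434.8, -237.9, -8.9]
tcp_rot: [[-0.0, 1.0, -0.0], [1.0, 0.0, 0.0], [0.0, -0.0, -1.0]]
wrist_force: [-0.7, -0.8, 0.8]
finger_gap: -0.1
grasp_force: 0.0
```

servo_tool:
  motion:
    - {"x": 0, "y": 0, "z": 0.01, "rx": 0, "ry": 0, "rz": 0, "fingers": 1}
    - {"x": 0, "y": 0, "z": 0.015, "rx": 0, "ry": 0, "rz": 0, "fingers": 1}
    - {"x": 0, "y": 0, "z": 0.015, "rx": 0, "ry": 0, "rz": 0, "fingers": 1}

```text
time_s: 10.25
ee_pos: [434.9, -237.9, -11.9]
tcp_rot: [[-0.0, 1.0, -0.0], [1.0, 0.0, 0.0], [0.0, -0.0, -1.0]]
wrist_force: [0.6, 0.2, -0.5]
finger_gap: 0.3
grasp_force: 0.0
```

servo_tool:
  motion:
    - {"x": 0, "y": 0, "z": 0.01, "rx": 0, "ry": 0, "rz": 0, "fingers": 1}
    - {"x": 0, "y": 0, "z": 0.02, "rx": 0, "ry": 0, "rz": 0, "fingers": 1}
    - {"x": 0, "y": 0, "z": 0.02, "rx": 0, "ry": 0, "rz": 0, "fingers": 1}

```text
time_s: 10.5
ee_pos: [434.8, -237.8, -16.0]
tcp_rot: [[-0.0, 1.0, -0.001], [1.0, 0.0, 0.0], [0.0, -0.001, -1.0]]
wrist_force: [0.5, -0.8, -1.0]
finger_gap: -0.1
grasp_force: 0.0
```

Run:
```python
from h import *
o=get_obs(); print(o["ee_pos"],o["wrist_force"])
im=get_image("side")
cv2.imwrite("pics/s7.png",cv2.resize(im[170:330,220:400],None,fx=3.5,fy=3.5,interpolation=2))
```

```text
[ 434.8 -237.8  -16. ] [ 0.5 -0.8 -1. ]
```

View pics/s7.png

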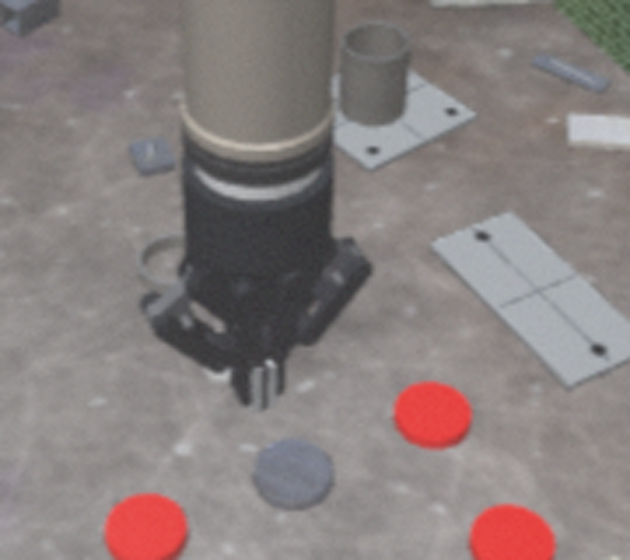

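Run:
```python
from h import *
for z in (-15,0,5,10,20): print(z,bp("side",294.3,286.3,z), bp("side",291,283,z))
print(bp("side",220+293/3.5,170+468/3.5,10))
```

```text
-15 [ 443.7 -224.5  -15. ] [ 440.9 -213.7  -15. ]
0 [ 438.4 -236.7    0. ] [ 435.7 -226.1    0. ]
5 [ 436.7 -240.7    5. ] [ 434.  -230.2    5. ]
10 [ 435.  -244.8   10. ] [ 432.3 -234.4   10. ]
20 [ 431.5 -252.9   20. ] [ 428.9 -242.7   20. ]
[ 434.5 -291.1   10. ]
```

The pipe stands upright on the square plate. The tip shows at crop (260,407), still some 10 mm above the table, so the reported z is biased low. I'll keep feeling for contact.

servo_tool:
  motion:
    - {"x": 0, "y": 0, "z": 0.01, "rx": 0, "ry": 0, "rz": 0, "fingers": 1}
    - {"x": 0, "y": 0, "z": 0.02, "rx": 0, "ry": 0, "rz": 0, "fingers": 1}
    - {"x": 0, "y": 0, "z": 0.02, "rx": 0, "ry": 0, "rz": 0, "fingers": 1}

```text
time_s: 10.8
ee_pos: [434.8, -237.8, -20.0]
tcp_rot: [[-0.0, 1.0, -0.0], [1.0, 0.0, 0.0], [0.0, -0.0, -1.0]]
wrist_force: [-0.8, -0.5, -0.2]
finger_gap: -0.0
grasp_force: 0.0
```

servo_tool:
  motion:
    - {"x": 0, "y": 0, "z": 0.01, "rx": 0, "ry": 0, "rz": 0, "fingers": 1}
    - {"x": 0, "y": 0, "z": 0.015, "rx": 0, "ry": 0, "rz": 0, "fingers": 1}
    - {"x": 0, "y": 0, "z": 0.015, "rx": 0, "ry": 0, "rz": 0, "fingers": 1}

```text
time_s: 11.05
ee_pos: [434.9, -237.9, -22.8]
tcp_rot: [[-0.0, 1.0, -0.0], [1.0, 0.0, 0.0], [0.0, -0.0, -1.0]]
wrist_force: [-0.1, -0.1, -0.0]
finger_gap: -0.1
grasp_force: 0.0
```

servo_tool:
  motion:
    - {"x": 0, "y": 0, "z": 0.01, "rx": 0, "ry": 0, "rz": 0, "fingers": 1}
    - {"x": 0, "y": 0, "z": 0.015, "rx": 0, "ry": 0, "rz": 0, "fingers": 1}
    - {"x": 0, "y": 0, "z": 0.015, "rx": 0, "ry": 0, "rz": 0, "fingers": 1}

```text
time_s: 11.3
ee_pos: [434.9, -237.9, -25.8]
tcp_rot: [[-0.0, 1.0, -0.0], [1.0, 0.0, 0.0], [0.0, -0.0, -1.0]]
wrist_force: [-0.2, -0.2, 0.1]
finger_gap: 0.1
grasp_force: 0.0
```

servo_tool:
  motion:
    - {"x": 0, "y": 0, "z": 0.01, "rx": 0, "ry": 0, "rz": 0, "fingers": 1}
    - {"x": 0, "y": 0, "z": 0.015, "rx": 0, "ry": 0, "rz": 0, "fingers": 1}
    - {"x": 0, "y": 0, "z": 0.015, "rx": 0, "ry": 0, "rz": 0, "fingers": 1}

```text
time_s: 11.55
ee_pos: [435.3, -238.1, -27.4]
tcp_rot: [[0.0, 1.0, 0.0], [1.0, -0.0, 0.0], [0.0, 0.0, -1.0]]
wrist_force: [-2.3, 1.4, 11.8]
finger_gap: -0.0
grasp_force: 5.9
```

Contact is at a reading of about −27 mm, so reported z is roughly 27 mm low here. I need to know whether the camera pose shares that bias, so I'll check against the known plate sizes.

Run:
```python
from h import *
o=get_obs();print(o["ee_pos"],o["wrist_force"],o["joint_pos"])
def hov(p): q=dict(o);q["ee_pos"]=np.array(p);q["tcp_rot"]=np.array([[0,1,0],[1,0,0],[0,0,-1.]]);return q
a=hov([434.7,-287.7,122.1]);b=hov([650,0,203.8]);c=hov([453.5,100.5,144.])
D=lambda q,p1,p2,z:np.linalg.norm(bp("wrist",*p1,z,q)-bp("wrist",*p2,z,q))
for dz in (0,-10,-27):
    print(dz,"oblong L(140)",D(a,(470,60),(477,197),6+dz),"W(64)",D(a,(448,129),(502,128),6+dz),
     "sq(100)",D(b,(210,157),(234,236),6+dz),D(b,(293,136),(312,214),6+dz),D(b,(210,157),(293,136),6+dz),
     "disc44",D(a,(258.5,197),(305.5,197),10+dz),"round110",D(c,(408,115),(496,115),6+dz),D(c,(455,62),(452,167),6+dz))
    print(bp("wrist",282,197,10+dz,a),bp("wrist",478,129,6+dz,a),bp("wrist",262,188,6+dz,b),bp("wrist",278,190,58+dz,c),bp("wrist",279,3,13+dz,a))
```

```text
[ 435.3 -238.1  -27.4] [-2.3  1.4 11.8] [ 0.3  0.4  0.1  2.1 -0.1  0.6  0.5]
0 oblong L(140) 138.04983982239378 W(64) 67.7837785400373 sq(100) 98.9963676109857 93.84142593727299 97.65432522823684 disc44 41.795747660817256 round110 109.53180940244313 110.34814103930064
[ 434.1 -288.4   10. ] [ 627.1 -218.9    6. ] [626.4 -10.7   6. ] [449.7 111.9  58. ] [ 431.6 -116.2   13. ]
-10 oblong L(140) 142.89904245958982 W(64) 70.16478295176523 sq(100) 101.69833937147142 96.40270054729298 100.3196677597208 disc44 43.284806608478895 round110 113.10444269051088 113.94740087171053
[ 434.1 -290.8    0. ] [ 633.9 -218.9   -4. ] [625.7 -12.8  -4. ] [449.6 109.7  48. ] [ 431.5 -112.4    3. ]
-27 oblong L(140) 151.14268694282305 W(64) 74.21249045170276 sq(100) 106.29169136429717 100.75686738432707 104.8507500632435 disc44 45.81620681950369 round110 119.17791928022598 120.06614258680737
[ 434.1 -294.9  -17. ] [ 645.4 -218.7  -21. ] [624.7 -16.4 -21. ] [449.4 106.   31. ] [ 431.4 -106.1  -14. ]
```

The camera pose is right (plates measure true at dz≈0). So the fingertips simply end about 27 mm short of the reported TCP: true tip height ≈ z+27. Regrasping the disc at a reading of −26.

servo_tool:
  motion:
    - {"x": 0, "y": 0, "z": -0.15, "rx": 0, "ry": 0, "rz": 0, "fingers": 1}
    - {"x": 0, "y": 0, "z": -0.3, "rx": 0, "ry": 0, "rz": 0, "fingers": -0.7}
    - {"x": -0.12, "y": -0.003, "z": -0.3, "rx": 0, "ry": 0, "rz": 0, "fingers": -0.7}
    - {"x": -0.25, "y": -0.003, "z": -0.3, "rx": 0, "ry": 0, "rz": 0, "fingers": -0.7}
    - {"x": -0.25, "y": -0.003, "z": -0.3, "rx": 0, "ry": 0, "rz": 0, "fingers": -0.7}
    - {"x": -0.25, "y": -0.003, "z": -0.3, "rx": 0, "ry": 0, "rz": 0, "fingers": -0.7}
    - {"x": -0.25, "y": -0.003, "z": -0.15, "rx": 0, "ry": 0, "rz": 0, "fingers": -0.7}
    - {"x": -0.25, "y": -0.003, "z": -0.05, "rx": 0, "ry": 0, "rz": 0, "fingers": -0.7}
    - {"x": -0.25, "y": -0.003, "z": -0.014, "rx": 0, "ry": 0, "rz": 0, "fingers": -0.7}
    - {"x": -0.25, "y": -0.003, "z": -0.014, "rx": 0, "ry": 0, "rz": 0, "fingers": -0.7}
    - {"x": -0.25, "y": -0.003, "z": -0.014, "rx": 0, "ry": 0, "rz": 0, "fingers": -0.2}
    - {"x": -0.25, "y": -0.003, "z": -0.014, "rx": 0, "ry": 0, "rz": 0, "fingers": 0.1}
    - {"x": -0.25, "y": -0.003, "z": -0.014, "rx": 0, "ry": 0, "rz": 0, "fingers": 0.5}
    - {"x": -0.25, "y": -0.003, "z": -0.014, "rx": 0, "ry": 0, "rz": 0, "fingers": 1}
    - {"x": -0.25, "y": -0.003, "z": -0.014, "rx": 0, "ry": 0, "rz": 0, "fingers": 1}
    - {"x": -0.25, "y": -0.003, "z": -0.014, "rx": 0, "ry": 0, "rz": 0, "fingers": 1}
    - {"x": -0.25, "y": -0.003, "z": -0.014, "rx": 0, "ry": 0, "rz": 0, "fingers": 1}

```text
time_s: 12.97
ee_pos: [435.5, -288.3, -24.1]
tcp_rot: [[-0.0, 1.0, 0.002], [1.0, 0.0, -0.001], [-0.001, 0.002, -1.0]]
wrist_force: [-1.3, 0.5, 5.2]
finger_gap: 40.3
grasp_force: 59.8
```

servo_tool:
  motion:
    - {"x": 0, "y": 0, "z": -0.15, "rx": 0, "ry": 0, "rz": 0, "fingers": 1}
    - {"x": 0, "y": 0, "z": -0.3, "rx": 0, "ry": 0, "rz": 0, "fingers": 1}
    - {"x": 0.0, "y": 0.0, "z": -0.5, "rx": 0, "ry": 0, "rz": 0, "fingers": 1}
    - {"x": 0.1, "y": 0.07, "z": -0.55, "rx": 0, "ry": 0, "rz": 0, "fingers": 1}
    - {"x": 0.25, "y": 0.17, "z": -0.55, "rx": 0, "ry": 0, "rz": 0, "fingers": 1}
    - {"x": 0.4, "y": 0.27, "z": -0.55, "rx": 0, "ry": 0, "rz": 0, "fingers": 1}
    - {"x": 0.55, "y": 0.38, "z": -0.55, "rx": 0, "ry": 0, "rz": 0, "fingers": 1}
    - {"x": 0.7, "y": 0.48, "z": -0.55, "rx": 0, "ry": 0, "rz": 0, "fingers": 1}
    - {"x": 0.85, "y": 0.58, "z": -0.55, "rx": 0, "ry": 0, "rz": 0, "fingers": 1}
    - {"x": 0.95, "y": 0.65, "z": -0.55, "rx": 0, "ry": 0, "rz": 0, "fingers": 1}
    - {"x": 0.95, "y": 0.65, "z": -0.55, "rx": 0, "ry": 0, "rz": 0, "fingers": 1}
    - {"x": 0.95, "y": 0.65, "z": -0.55, "rx": 0, "ry": 0, "rz": 0, "fingers": 1}

```text
time_s: 13.97
ee_pos: [565.4, -96.0, 84.8]
tcp_rot: [[-0.004, 1.0, 0.001], [1.0, 0.004, 0.0], [0.0, 0.001, -1.0]]
wrist_force: [-1.2, -0.4, -1.0]
finger_gap: 40.0
grasp_force: 60.8
```

Run:
```python
from h import *
o=get_obs(); print(o["time_s"],o["ee_pos"],o["tcp_rot"].ravel(),o["finger_gap"])
im=get_image("wrist"); cv2.imwrite("pics/w8.png",im)
```

```text
13.9667 [565.4 -96.   84.8] [-0.  1.  0.  1.  0.  0.  0.  0. -1.] 39.98479464410371
```

View pics/w8.png

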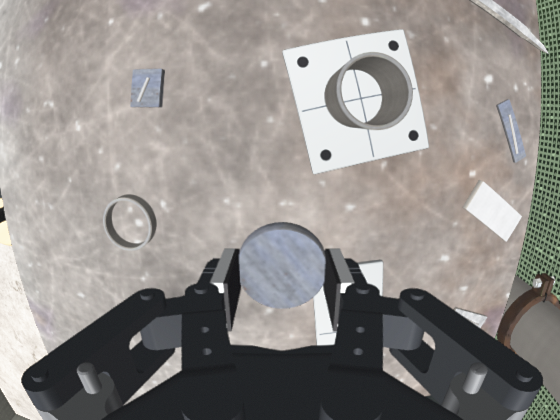

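The held disc is centred near (283,267), its top face spanning u 239–326. The pipe rim centre is at (374,92), and the plate cross is at (359,97). I've used 12 of the 14 views, so the rest will be measured numerically.

Run:
```python
from h import *
o=get_obs()
for n,u,v,z in [("disc",282.5,267,119),("L",239,266,119),("R",326,266,119),("Bt",282,308,119),("pipe",374,92,64),("pL",336,92,64),("pR",412,92,64),("pT",374,53,64),("pB",374,131,64),("cross",359,97,6),("ring",128,221,13),("rL",104,221,13),("rR",152,221,13)]: print(n,bp("wrist",u,v,z,o))
g=cv2.cvtColor(cv2.imread("pics/w8.png"),cv2.COLOR_BGR2GRAY)
```

```text
disc [564.  -96.2 119. ]
L [544.1 -95.9 119. ]
R [584.  -95.9 119. ]
Bt [ 563.8 -118.7  119. ]
pipe [617.7 -12.9  64. ]
pL [594.9 -14.1  64. ]
pR [642.1 -10.9  64. ]
pT [617.8  11.   64. ]
pB [618.2 -36.2  64. ]
cross [622.4 -12.    6. ]
ring [ 434.4 -109.2   13. ]
rL [ 409.9 -109.5   13. ]
rR [ 457.2 -108.9   13. ]
```

servo_tool:
  motion:
    - {"x": 0.15, "y": 0.1, "z": 0, "rx": 0, "ry": 0, "rz": 0, "fingers": 1}
    - {"x": 0.3, "y": 0.2, "z": 0, "rx": 0, "ry": 0, "rz": 0, "fingers": 1}
    - {"x": 0.425, "y": 0.28, "z": 0, "rx": 0, "ry": 0, "rz": 0, "fingers": 1}
    - {"x": 0.425, "y": 0.28, "z": 0, "rx": 0, "ry": 0, "rz": 0, "fingers": 1}
    - {"x": 0.425, "y": 0.28, "z": 0.1, "rx": 0, "ry": 0, "rz": 0, "fingers": 1}
    - {"x": 0.425, "y": 0.28, "z": 0.17, "rx": 0, "ry": 0, "rz": 0, "fingers": 1}
    - {"x": 0.425, "y": 0.28, "z": 0.2, "rx": 0, "ry": 0, "rz": 0, "fingers": 1}
    - {"x": 0.425, "y": 0.28, "z": 0.2, "rx": 0, "ry": 0, "rz": 0, "fingers": 1}

```text
time_s: 14.68
ee_pos: [618.3, -15.1, 42.7]
tcp_rot: [[0.002, 1.0, -0.004], [1.0, -0.002, -0.001], [-0.001, -0.004, -1.0]]
wrist_force: [-0.0, 0.5, -0.5]
finger_gap: 39.8
grasp_force: 60.9
```

Run:
```python
from h import *
o=get_obs(); print(o["time_s"],o["ee_pos"],o["wrist_force"],o["finger_gap"])
a=get_image("side");b=get_image("scene");w=get_image("wrist")
A=cv2.resize(a[140:230,280:380],(400,360),interpolation=2);B=cv2.resize(b[140:230,210:310],(400,360),interpolation=2)
C=cv2.resize(w[170:350,180:380],(400,360))
cv2.imwrite("pics/m9.png",cv2.resize(np.hstack([A,B,C]),(798,240),interpolation=cv2.INTER_AREA) if 0 else np.vstack([np.hstack([A,B])[:,:],])[:600])
cv2.imwrite("pics/w9.png",w)
```

```text
14.6833 [618.3 -15.1  42.7] [-0.   0.5 -0.5] 39.78532373325143
```

View pics/m9.png

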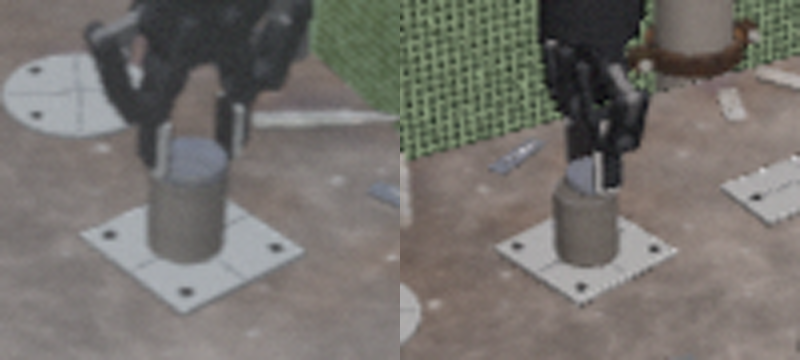

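The side crop shows the disc centre near crop x 192 against 188 for the pipe. In the scene crop it's about 597 against 587. Solving both, the disc is about 7 mm too far in −y, which agrees with the reported TCP y of −15. I'll correct by +6.5 mm, lower and release.

servo_tool:
  motion:
    - {"x": 0.032, "y": 0, "z": 0, "rx": 0, "ry": 0, "rz": 0, "fingers": 1}
    - {"x": 0.032, "y": 0, "z": 0, "rx": 0, "ry": 0, "rz": 0, "fingers": 1}
    - {"x": 0.032, "y": 0, "z": 0.005, "rx": 0, "ry": 0, "rz": 0, "fingers": 1}
    - {"x": 0.032, "y": 0, "z": 0.01, "rx": 0, "ry": 0, "rz": 0, "fingers": 1}
    - {"x": 0.032, "y": 0, "z": 0.01, "rx": 0, "ry": 0, "rz": 0, "fingers": 1}
    - {"x": 0.032, "y": 0, "z": 0.01, "rx": 0, "ry": 0, "rz": 0, "fingers": 1}

```text
time_s: 15.33
ee_pos: [620.4, -6.7, 42.2]
tcp_rot: [[0.0, 1.0, -0.0], [1.0, -0.0, -0.0], [-0.0, -0.0, -1.0]]
wrist_force: [-0.2, -0.1, -0.9]
finger_gap: 40.4
grasp_force: 60.9
```

servo_tool:
  motion:
    - {"x": -0.007, "y": 0, "z": 0.005, "rx": 0, "ry": 0, "rz": 0, "fingers": 1}
    - {"x": -0.007, "y": 0, "z": 0.008, "rx": 0, "ry": 0, "rz": 0, "fingers": 1}
    - {"x": -0.007, "y": 0, "z": 0.008, "rx": 0, "ry": 0, "rz": 0, "fingers": 1}
    - {"x": -0.007, "y": 0, "z": 0.008, "rx": 0, "ry": 0, "rz": 0, "fingers": 1}

```text
time_s: 15.67
ee_pos: [620.4, -8.1, 40.5]
tcp_rot: [[0.0, 1.0, -0.0], [1.0, -0.0, -0.0], [-0.0, -0.0, -1.0]]
wrist_force: [0.0, -0.0, -1.4]
finger_gap: 40.0
grasp_force: 60.9
```

servo_tool:
  motion:
    - {"x": 0, "y": 0, "z": 0.004, "rx": 0, "ry": 0, "rz": 0, "fingers": 1}
    - {"x": 0, "y": 0, "z": 0.004, "rx": 0, "ry": 0, "rz": 0, "fingers": 1}
    - {"x": 0, "y": 0, "z": 0.004, "rx": 0, "ry": 0, "rz": 0, "fingers": 1}

```text
time_s: 15.92
ee_pos: [620.6, -8.0, 39.9]
tcp_rot: [[-0.0, 1.0, 0.0], [1.0, 0.0, -0.0], [-0.0, 0.0, -1.0]]
wrist_force: [0.4, -0.4, -0.2]
finger_gap: 39.8
grasp_force: 60.9
```

servo_tool:
  motion:
    - {"x": 0, "y": 0, "z": 0, "rx": 0, "ry": 0, "rz": 0, "fingers": 0}
    - {"x": 0, "y": 0, "z": 0, "rx": 0, "ry": 0, "rz": 0, "fingers": -0.5}
    - {"x": 0, "y": 0, "z": 0, "rx": 0, "ry": 0, "rz": 0, "fingers": -0.7}
    - {"x": 0, "y": 0, "z": 0, "rx": 0, "ry": 0, "rz": 0, "fingers": -0.7}
    - {"x": 0, "y": 0, "z": 0, "rx": 0, "ry": 0, "rz": 0, "fingers": -0.7}
    - {"x": 0, "y": 0, "z": -0.1, "rx": 0, "ry": 0, "rz": 0, "fingers": -0.7}
    - {"x": 0, "y": 0, "z": -0.25, "rx": 0, "ry": 0, "rz": 0, "fingers": -0.7}
    - {"x": 0, "y": 0, "z": -0.4, "rx": 0, "ry": 0, "rz": 0, "fingers": -0.7}
    - {"x": 0, "y": 0, "z": -0.4, "rx": 0, "ry": 0, "rz": 0, "fingers": -0.7}
    - {"x": 0, "y": 0, "z": -0.4, "rx": 0, "ry": 0, "rz": 0, "fingers": -0.7}

```text
time_s: 16.75
ee_pos: [622.3, -8.0, 122.3]
tcp_rot: [[0.0, 1.0, 0.005], [1.0, -0.0, 0.0], [0.0, 0.005, -1.0]]
wrist_force: [-0.6, -0.0, -0.8]
finger_gap: 72.6
grasp_force: 0.0
```

Run:
```python
from h import *
o=get_obs(); print(o["time_s"],o["ee_pos"],o["wrist_force"],o["finger_gap"])
for c in("wrist","side","scene"):
    cv2.imwrite(f"pics/{c}10.png",get_image(c))
    for n in ("disc","pipe"): print(c,n,[(round(d["confidence"],2),d["xyz"]) for d in boxes_of(c,n) if abs(d["xyz"][0]-620)<40 and abs(d["xyz"][1]+10)<40])
```

```text
16.75 [622.3  -8.  122.3] [-0.6 -0.  -0.8] 72.60267532272677
wrist disc [(0.96, [618.8, -4.6, 74.3])]
wrist pipe [(0.95, [621.0, 12.6, 57.7])]
side disc [(0.47, [619.1, -16.4, 74.9])]
side pipe [(0.82, [613.1, -22.4, 39.0]), (0.27, [617.9, -15.3, 75.9])]
scene disc [(0.46, [615.8, -3.7, 79.6])]
scene pipe [(0.53, [606.2, 3.2, 40.2])]
```

servo_tool:
  motion:
    - {"x": -0.505, "y": -0.935, "z": 0, "rx": 0, "ry": 0, "rz": 0, "fingers": -0.7}
    - {"x": -0.505, "y": -0.935, "z": 0, "rx": 0, "ry": 0, "rz": 0, "fingers": -0.7}
    - {"x": -0.505, "y": -0.935, "z": 0, "rx": 0, "ry": 0, "rz": 0, "fingers": -0.7}
    - {"x": -0.505, "y": -0.935, "z": 0, "rx": 0, "ry": 0, "rz": 0, "fingers": -0.7}
    - {"x": -0.505, "y": -0.935, "z": 0, "rx": 0, "ry": 0, "rz": 0, "fingers": -0.7}
    - {"x": -0.505, "y": -0.935, "z": 0, "rx": 0, "ry": 0, "rz": 0, "fingers": -0.7}
    - {"x": -0.505, "y": -0.935, "z": 0, "rx": 0, "ry": 0, "rz": 0, "fingers": -0.7}
    - {"x": -0.505, "y": -0.935, "z": 0, "rx": 0, "ry": 0, "rz": 0, "fingers": -0.7}
    - {"x": -0.505, "y": -0.935, "z": 0, "rx": 0, "ry": 0, "rz": 0, "fingers": -0.7}

```text
time_s: 17.95
ee_pos: [435.3, -108.1, 120.2]
tcp_rot: [[-0.002, 1.0, 0.002], [1.0, 0.002, 0.0], [0.0, 0.002, -1.0]]
wrist_force: [0.8, -0.1, -0.1]
finger_gap: 72.5
grasp_force: 0.0
```

```bash
cat >> h.py <<'E'
def circles(im,x0,y0,x1,y1,r0,r1,p2=18):
    g=cv2.medianBlur(cv2.cvtColor(im,cv2.COLOR_BGR2GRAY),3)[y0:y1,x0:x1]
    c=cv2.HoughCircles(g,cv2.HOUGH_GRADIENT,1,10,param1=80,param2=p2,minRadius=r0,maxRadius=r1)
    return [] if c is None else c[0][:5]+[x0,y0,0]
E
python3 - <<'E'
from h import *
o=get_obs(); print(o["time_s"],o["ee_pos"],o["tcp_rot"].ravel(),o["finger_gap"])
im=get_image("wrist");cv2.imwrite("pics/w11.png",im)
print([(round(d["confidence"],2),d["xyz"]) for d in boxes_of("wrist","ring")])
for c in circles(im,220,120,350,270,20,32): print(c,bp("wrist",c[0],c[1],13,o))
# disc/pipe check in the earlier picture
w=cv2.imread("pics/wrist10.png");q=dict(o);q["ee_pos"]=np.array([622.3,-8,122.3]);q["tcp_rot"]=np.array([[0,1,0],[1,0,0],[0,0,-1.]])
for z,r in((74,22),(64,24)): print(proj("wrist",[620,-8,z],q),r*325/np.linalg.norm([0,-60,290-z]))
for c in circles(w,200,130,360,270,24,42): print(c,bp("wrist",c[0],c[1],74,q),bp("wrist",c[0],c[1],64,q))
E
```

```text
17.95 [ 435.3 -108.1  120.2] [-0.  1.  0.  1.  0.  0.  0.  0. -1.] 72.49258901737448
[(0.68, [433.8, -114.8, 12.2])]
[278.5 196.5  23. ] [ 431.9 -107.2   13. ]
[[279.5 217.5]] 31.894227101176273
[[279.6 213.4]] 33.35771050006476
[279.5 213.5  32.2] [620.   -5.1  74. ] [619.9  -8.1  64. ]
[279.5 196.5  26.4] [620.    7.1  74. ] [619.9   4.7  64. ]
[274.5 225.5  37. ] [616.5 -13.9  74. ] [616.2 -17.3  64. ]
```

servo_tool:
  motion:
    - {"x": -0.007, "y": -0.01, "z": 0.15, "rx": 0, "ry": 0, "rz": 0, "fingers": -0.7}
    - {"x": -0.007, "y": -0.01, "z": 0.3, "rx": 0, "ry": 0, "rz": 0, "fingers": -0.7}
    - {"x": -0.007, "y": -0.01, "z": 0.45, "rx": 0, "ry": 0, "rz": 0, "fingers": -0.7}
    - {"x": -0.007, "y": -0.01, "z": 0.58, "rx": 0, "ry": 0, "rz": 0, "fingers": -0.7}
    - {"x": -0.007, "y": -0.01, "z": 0.66, "rx": 0, "ry": 0, "rz": 0, "fingers": -0.7}
    - {"x": -0.007, "y": -0.01, "z": 0.71, "rx": 0, "ry": 0, "rz": 0, "fingers": -0.7}
    - {"x": -0.007, "y": -0.01, "z": 0.73, "rx": 0, "ry": 0, "rz": 0, "fingers": -0.7}
    - {"x": -0.007, "y": -0.01, "z": 0.73, "rx": 0, "ry": 0, "rz": 0, "fingers": -0.7}
    - {"x": -0.007, "y": -0.01, "z": 0.73, "rx": 0, "ry": 0, "rz": 0, "fingers": -0.2}
    - {"x": -0.007, "y": -0.01, "z": 0.73, "rx": 0, "ry": 0, "rz": 0, "fingers": 0.1}
    - {"x": -0.007, "y": -0.01, "z": 0.73, "rx": 0, "ry": 0, "rz": 0, "fingers": 0.5}
    - {"x": -0.007, "y": -0.01, "z": 0.73, "rx": 0, "ry": 0, "rz": 0, "fingers": 1}
    - {"x": -0.007, "y": -0.01, "z": 0.73, "rx": 0, "ry": 0, "rz": 0, "fingers": 1}
    - {"x": -0.007, "y": -0.01, "z": 0.73, "rx": 0, "ry": 0, "rz": 0, "fingers": 1}
    - {"x": -0.007, "y": -0.01, "z": 0.73, "rx": 0, "ry": 0, "rz": 0, "fingers": 1}

```text
time_s: 19.3
ee_pos: [432.8, -110.5, -24.6]
tcp_rot: [[0.0, 1.0, 0.003], [1.0, -0.0, -0.0], [-0.0, 0.003, -1.0]]
wrist_force: [-1.0, -0.3, 5.6]
finger_gap: 45.3
grasp_force: 60.3
```

servo_tool:
  motion:
    - {"x": 0, "y": 0, "z": -0.15, "rx": 0, "ry": 0, "rz": 0, "fingers": 1}
    - {"x": 0, "y": 0, "z": -0.3, "rx": 0, "ry": 0, "rz": 0, "fingers": 1}
    - {"x": 0.0, "y": 0.0, "z": -0.5, "rx": 0, "ry": 0, "rz": 0, "fingers": 1}
    - {"x": 0.1, "y": 0.07, "z": -0.6, "rx": 0, "ry": 0, "rz": 0, "fingers": 1}
    - {"x": 0.25, "y": 0.17, "z": -0.6, "rx": 0, "ry": 0, "rz": 0, "fingers": 1}
    - {"x": 0.4, "y": 0.27, "z": -0.6, "rx": 0, "ry": 0, "rz": 0, "fingers": 1}
    - {"x": 0.55, "y": 0.37, "z": -0.6, "rx": 0, "ry": 0, "rz": 0, "fingers": 1}
    - {"x": 0.7, "y": 0.47, "z": -0.6, "rx": 0, "ry": 0, "rz": 0, "fingers": 1}
    - {"x": 0.85, "y": 0.55, "z": -0.6, "rx": 0, "ry": 0, "rz": 0, "fingers": 1}
    - {"x": 0.95, "y": 0.6, "z": -0.6, "rx": 0, "ry": 0, "rz": 0, "fingers": 1}
    - {"x": 0.95, "y": 0.6, "z": -0.6, "rx": 0, "ry": 0, "rz": 0, "fingers": 1}

```text
time_s: 20.22
ee_pos: [553.9, 86.8, 95.1]
tcp_rot: [[-0.008, 1.0, 0.004], [1.0, 0.008, 0.004], [0.004, 0.004, -1.0]]
wrist_force: [0.7, 0.5, -0.2]
finger_gap: 45.4
grasp_force: 62.0
```

servo_tool:
  motion:
    - {"x": 0.13, "y": 0.1, "z": 0, "rx": 0, "ry": 0, "rz": 0, "fingers": 1}
    - {"x": 0.26, "y": 0.2, "z": 0, "rx": 0, "ry": 0, "rz": 0, "fingers": 1}
    - {"x": 0.4, "y": 0.3, "z": 0, "rx": 0, "ry": 0, "rz": 0, "fingers": 1}
    - {"x": 0.5, "y": 0.395, "z": 0, "rx": 0, "ry": 0, "rz": 0, "fingers": 1}
    - {"x": 0.5, "y": 0.395, "z": 0, "rx": 0, "ry": 0, "rz": 0, "fingers": 1}
    - {"x": 0.5, "y": 0.395, "z": 0, "rx": 0, "ry": 0, "rz": 0, "fingers": 1}
    - {"x": 0.5, "y": 0.395, "z": 0, "rx": 0, "ry": 0, "rz": 0, "fingers": 1}

```text
time_s: 20.8
ee_pos: [630.0, 177.9, 94.0]
tcp_rot: [[0.001, 1.0, -0.0], [1.0, -0.001, -0.001], [-0.001, -0.0, -1.0]]
wrist_force: [-0.8, 0.3, -0.4]
finger_gap: 45.3
grasp_force: 62.0
```

Run:
```python
from h import *
o=get_obs(); print(o["time_s"],o["ee_pos"],o["tcp_rot"].ravel(),o["finger_gap"])
im=get_image("wrist");cv2.imwrite("pics/w12.png",im)
c,f=circles,cv2
print("plate pred",proj("wrist",[632.5,180.5,6],o),"ringtop pred",proj("wrist",[o["ee_pos"][0],o["ee_pos"][1],o["ee_pos"][2]+37.5],o))
for c in circles(im,100,60,460,320,60,95): print("plate?",c,bp("wrist",c[0],c[1],6,o))
for c in circles(im,200,200,360,340,35,55): print("ring?",c,bp("wrist",c[0],c[1],o["ee_pos"][2]+37.5,o))
# bright plate outline: enclosing fit of white pixels
g=cv2.cvtColor(im,cv2.COLOR_BGR2GRAY);b=(g>185).astype(np.uint8)
n,l,st,ce=cv2.connectedComponentsWithStats(b)
i=max((i for i in range(1,n)),key=lambda i:st[i,4] if abs(ce[i][0]-280)<70 else 0);print(st[i])
cn=cv2.findContours((l==i).astype(np.uint8),cv2.RETR_EXTERNAL,cv2.CHAIN_APPROX_NONE)[0]
P=np.vstack([c[:,0] for c in cn]);P=P[P[:,1]<st[i][1]+70]
W=[]
import time
m=camera_model("wrist")
for u,v in P[::6]: W.append(bp("wrist",u,v,6,o)[:2]) if len(W)<60 else None
W=np.array(W)
A=np.c_[2*W,np.ones(len(W))];s=np.linalg.lstsq(A,(W**2).sum(1),rcond=None)[0];print("fit",s[:2],np.sqrt(s[2]+s[0]**2+s[1]**2))
(cx,cy),r=cv2.minEnclosingCircle(W.astype(np.float32));print("enc",cx,cy,r)
```

```text
20.8 [630.  177.9  94. ] [ 0.  1. -0.  1. -0. -0. -0. -0. -1.] 45.3312028595136
plate pred [[285.9 199.9]] ringtop pred [[283.2 273.8]]
plate? [283.5 193.5  65. ] [630.6 185.8   6. ]
plate? [280.5 287.5  64.4] [627.9  99.5   6. ]
plate? [291.5 284.5  71.2] [637.8 102.6   6. ]
plate? [278.5 300.5  71. ] [626.   85.6   6. ]
plate? [304.5 297.5  88.8] [649.8  88.7   6. ]
ring? [282.5 262.5  48.9] [629.6 183.6 131.5]
ring? [281.5 252.5  46.5] [629.2 188.5 131.5]
ring? [282.5 281.5  52.2] [629.6 174.  131.5]
ring? [272.5 273.5  40. ] [625.1 178.1 131.5]
ring? [290.5 271.5  36.6] [633.2 179.1 131.5]
[  218   130   132   113 10150]
fit [631.  183.8] 53.602451530081005
enc 631.201904296875 187.3249969482422 53.593955993652344
```

servo_tool:
  motion:
    - {"x": 0.015, "y": 0.008, "z": 0.15, "rx": 0, "ry": 0, "rz": 0, "fingers": 1}
    - {"x": 0.015, "y": 0.008, "z": 0.3, "rx": 0, "ry": 0, "rz": 0, "fingers": 1}
    - {"x": 0.015, "y": 0.008, "z": 0.43, "rx": 0, "ry": 0, "rz": 0, "fingers": 1}
    - {"x": 0.015, "y": 0.008, "z": 0.5, "rx": 0, "ry": 0, "rz": 0, "fingers": 1}
    - {"x": 0.015, "y": 0.008, "z": 0.54, "rx": 0, "ry": 0, "rz": 0, "fingers": 1}
    - {"x": 0.015, "y": 0.008, "z": 0.55, "rx": 0, "ry": 0, "rz": 0, "fingers": 1}
    - {"x": 0.015, "y": 0.008, "z": 0.56, "rx": 0, "ry": 0, "rz": 0, "fingers": 1}
    - {"x": 0.015, "y": 0.008, "z": 0.56, "rx": 0, "ry": 0, "rz": 0, "fingers": 1}
    - {"x": 0.015, "y": 0.008, "z": 0.56, "rx": 0, "ry": 0, "rz": 0, "fingers": 1}

```text
time_s: 21.6
ee_pos: [633.3, 182.9, -16.6]
tcp_rot: [[0.0, 1.0, 0.003], [1.0, -0.0, 0.001], [0.001, 0.003, -1.0]]
wrist_force: [0.2, -0.1, -0.9]
finger_gap: 45.5
grasp_force: 62.0
```

servo_tool:
  motion:
    - {"x": 0, "y": -0.005, "z": 0.007, "rx": 0, "ry": 0, "rz": 0, "fingers": 1}
    - {"x": 0, "y": -0.005, "z": 0.007, "rx": 0, "ry": 0, "rz": 0, "fingers": 1}
    - {"x": 0, "y": -0.005, "z": 0.007, "rx": 0, "ry": 0, "rz": 0, "fingers": 0}
    - {"x": 0, "y": -0.005, "z": 0.007, "rx": 0, "ry": 0, "rz": 0, "fingers": -0.5}
    - {"x": 0, "y": -0.005, "z": 0.007, "rx": 0, "ry": 0, "rz": 0, "fingers": -0.5}
    - {"x": 0, "y": -0.005, "z": 0.007, "rx": 0, "ry": 0, "rz": 0, "fingers": -0.5}
    - {"x": 0, "y": -0.005, "z": 0.007, "rx": 0, "ry": 0, "rz": 0, "fingers": -0.5}
    - {"x": 0, "y": -0.005, "z": -0.15, "rx": 0, "ry": 0, "rz": 0, "fingers": -0.5}
    - {"x": 0, "y": -0.005, "z": -0.3, "rx": 0, "ry": 0, "rz": 0, "fingers": -0.5}
    - {"x": 0, "y": -0.005, "z": -0.5, "rx": 0, "ry": 0, "rz": 0, "fingers": -0.5}
    - {"x": 0, "y": -0.005, "z": -0.6, "rx": 0, "ry": 0, "rz": 0, "fingers": -0.5}
    - {"x": 0, "y": -0.005, "z": -0.6, "rx": 0, "ry": 0, "rz": 0, "fingers": -0.5}
    - {"x": 0, "y": -0.005, "z": -0.6, "rx": 0, "ry": 0, "rz": 0, "fingers": -0.5}

```text
time_s: 22.68
ee_pos: [632.0, 182.9, 103.5]
tcp_rot: [[-0.0, 1.0, 0.003], [1.0, 0.0, 0.001], [0.001, 0.003, -1.0]]
wrist_force: [-0.2, 0.0, -0.7]
finger_gap: 64.2
grasp_force: 0.0
```

Run:
```python
from h import *
o=get_obs(); print(o["time_s"],o["ee_pos"],o["finger_gap"])
im=get_image("wrist");cv2.imwrite("pics/w13.png",im)
for c in circles(im,220,130,350,260,20,32): print(c,bp("wrist",c[0],c[1],19,o))
for c in circles(im,180,90,400,300,50,68): print("plate",c,bp("wrist",c[0],c[1],6,o))
for n in("ring","round_plate","big_nut"): print(n,[(round(d["confidence"],2),d["xyz"]) for d in boxes_of("wrist",n)])
```

```text
22.6833 [632.  182.9 103.5] 64.15854403167569
[280.5 202.5  26.8] [630.5 184.4  19. ]
plate [280.5 196.5  62.8] [630.5 186.3   6. ]
plate [289.5 202.5  53. ] [638.1 181.1   6. ]
ring [(0.71, [636.2, 178.9, 18.4])]
round_plate [(0.71, [633.7, 184.5, 5.1])]
big_nut [(0.72, [468.6, 290.5, 15.3])]
```

servo_tool:
  motion:
    - {"x": 0.5, "y": -0.84, "z": 0, "rx": 0, "ry": 0, "rz": 0, "fingers": -0.3}
    - {"x": 0.5, "y": -0.84, "z": 0, "rx": 0, "ry": 0, "rz": 0, "fingers": -0.3}
    - {"x": 0.5, "y": -0.84, "z": 0, "rx": 0, "ry": 0, "rz": 0, "fingers": -0.3}
    - {"x": 0.5, "y": -0.84, "z": 0, "rx": 0, "ry": 0, "rz": 0, "fingers": -0.3}
    - {"x": 0.5, "y": -0.84, "z": 0, "rx": 0, "ry": 0, "rz": 0, "fingers": -0.3}
    - {"x": 0.5, "y": -0.84, "z": 0, "rx": 0, "ry": 0, "rz": 0, "fingers": -0.3}
    - {"x": 0.5, "y": -0.84, "z": 0, "rx": 0, "ry": 0, "rz": 0, "fingers": -0.3}
    - {"x": 0.5, "y": -0.84, "z": 0, "rx": 0, "ry": 0, "rz": 0, "fingers": -0.3}

```text
time_s: 23.55
ee_pos: [463.4, 281.7, 101.2]
tcp_rot: [[0.0, 1.0, -0.0], [1.0, -0.0, -0.001], [-0.001, -0.0, -1.0]]
wrist_force: [0.7, 0.4, -0.5]
finger_gap: 55.3
grasp_force: 0.0
```

Run:
```python
from h import *
o=get_obs(); print(o["time_s"],o["ee_pos"],o["finger_gap"])
im=get_image("wrist");cv2.imwrite("pics/w14.png",im)
print([(round(d["confidence"],2),d["xyz"]) for d in boxes_of("wrist","big_nut")])
g=cv2.cvtColor(im,cv2.COLOR_BGR2GRAY);sub=g[120:290,210:360];_,b=cv2.threshold(sub,165,255,0)
n,l,st,ce=cv2.connectedComponentsWithStats(b)
for i in range(1,n):
    if st[i,4]>120:
        c=max(cv2.findContours((l==i).astype(np.uint8),0,1)[0],key=cv2.contourArea);h=cv2.convexHull(c)[:,0]+[210,120]
        W=np.array([bp("wrist",u,v,15,o)[:2] for u,v in h]);ctr,wh,a=cv2.minAreaRect(W.astype(np.float32))
        print(st[i],np.array(ctr),np.array(wh),a,"box",W.min(0),W.max(0),"mean",h.mean(0))
        # width across direction phi
        for ph in range(0,180,10):
            d=W@[np.cos(np.radians(ph)),np.sin(np.radians(ph))];print(ph,round(float(np.ptp(d)),1),end="; ")
        print()
```

```text
23.55 [463.4 281.7 101.2] 55.34986271997183
[(0.63, [633.2, 205.3, 6.2]), (0.56, [464.7, 293.8, 18.1])]
[ 57  55  32  35 625] [463. 291.] [24.9 27.8] 65.21725463867188 box [450.8 277.1] [475.8 305.2] mean [283.2 193.1]
0 25.0; 10 25.3; 20 26.5; 30 27.3; 40 27.3; 50 26.7; 60 25.4; 70 25.8; 80 27.3; 90 28.0; 100 28.4; 110 28.0; 120 26.7; 130 26.0; 140 27.0; 150 27.7; 160 27.6; 170 26.7; 
[107 121  13  17 141] [497.6 242. ] [ 7.6 16.7] 27.07550811767578 box [492.4 234.2] [503.2 249.1] mean [322.9 248.4]
0 10.8; 10 9.4; 20 8.0; 30 7.7; 40 8.7; 50 10.3; 60 11.8; 70 13.1; 80 14.2; 90 14.9; 100 16.0; 110 16.6; 120 16.7; 130 16.3; 140 15.4; 150 14.7; 160 13.7; 170 12.4;
```

servo_tool:
  motion:
    - {"x": 0.044, "y": 0, "z": 0.15, "rx": 0, "ry": 0, "rz": 0, "fingers": -0.3}
    - {"x": 0.044, "y": 0, "z": 0.3, "rx": 0, "ry": 0, "rz": 0, "fingers": -0.3}
    - {"x": 0.044, "y": 0, "z": 0.45, "rx": 0, "ry": 0, "rz": 0, "fingers": -0.3}
    - {"x": 0.044, "y": 0, "z": 0.55, "rx": 0, "ry": 0, "rz": 0, "fingers": -0.3}
    - {"x": 0.044, "y": 0, "z": 0.6, "rx": 0, "ry": 0, "rz": 0, "fingers": -0.3}
    - {"x": 0.044, "y": 0, "z": 0.626, "rx": 0, "ry": 0, "rz": 0, "fingers": -0.3}
    - {"x": 0.044, "y": 0, "z": 0.626, "rx": 0, "ry": 0, "rz": 0, "fingers": -0.3}
    - {"x": 0.044, "y": 0, "z": 0.626, "rx": 0, "ry": 0, "rz": 0, "fingers": 0}
    - {"x": 0.044, "y": 0, "z": 0.626, "rx": 0, "ry": 0, "rz": 0, "fingers": 0.3}
    - {"x": 0.044, "y": 0, "z": 0.626, "rx": 0, "ry": 0, "rz": 0, "fingers": 0.5}
    - {"x": 0.044, "y": 0, "z": 0.626, "rx": 0, "ry": 0, "rz": 0, "fingers": 0.8}
    - {"x": 0.044, "y": 0, "z": 0.626, "rx": 0, "ry": 0, "rz": 0, "fingers": 1}
    - {"x": 0.044, "y": 0, "z": 0.626, "rx": 0, "ry": 0, "rz": 0, "fingers": 1}
    - {"x": 0.044, "y": 0, "z": 0.626, "rx": 0, "ry": 0, "rz": 0, "fingers": 1}
    - {"x": 0.044, "y": 0, "z": 0.626, "rx": 0, "ry": 0, "rz": 0, "fingers": 1}

```text
time_s: 24.9
ee_pos: [464.3, 292.1, -21.6]
tcp_rot: [[0.0, 1.0, 0.003], [1.0, -0.0, 0.001], [0.001, 0.003, -1.0]]
wrist_force: [-1.0, -1.4, 5.7]
finger_gap: 22.4
grasp_force: 58.8
```

servo_tool:
  motion:
    - {"x": 0, "y": 0, "z": -0.15, "rx": 0, "ry": 0, "rz": 0, "fingers": 1}
    - {"x": 0, "y": 0, "z": -0.3, "rx": 0, "ry": 0, "rz": 0, "fingers": 1}
    - {"x": 0.0, "y": 0.0, "z": -0.5, "rx": 0, "ry": 0, "rz": 0, "fingers": 1}
    - {"x": -0.1, "y": 0.03, "z": -0.65, "rx": 0, "ry": 0, "rz": 0, "fingers": 1}
    - {"x": -0.27, "y": 0.1, "z": -0.65, "rx": 0, "ry": 0, "rz": 0, "fingers": 1}
    - {"x": -0.45, "y": 0.17, "z": -0.65, "rx": 0, "ry": 0, "rz": 0, "fingers": 1}
    - {"x": -0.62, "y": 0.24, "z": -0.65, "rx": 0, "ry": 0, "rz": 0, "fingers": 1}
    - {"x": -0.8, "y": 0.3, "z": -0.65, "rx": 0, "ry": 0, "rz": 0, "fingers": 1}
    - {"x": -0.8, "y": 0.3, "z": -0.65, "rx": 0, "ry": 0, "rz": 0, "fingers": 1}
    - {"x": -0.8, "y": 0.3, "z": -0.65, "rx": 0, "ry": 0, "rz": 0, "fingers": 1}

```text
time_s: 25.73
ee_pos: [523.8, 128.3, 107.1]
tcp_rot: [[0.006, 1.0, 0.001], [1.0, -0.006, -0.001], [-0.001, 0.001, -1.0]]
wrist_force: [-0.8, 0.7, -1.7]
finger_gap: 22.6
grasp_force: 59.4
```

servo_tool:
  motion:
    - {"x": -0.18, "y": 0.06, "z": 0, "rx": 0, "ry": 0, "rz": 0, "fingers": 1}
    - {"x": -0.36, "y": 0.12, "z": 0, "rx": 0, "ry": 0, "rz": 0, "fingers": 1}
    - {"x": -0.54, "y": 0.18, "z": 0, "rx": 0, "ry": 0, "rz": 0, "fingers": 1}
    - {"x": -0.72, "y": 0.24, "z": 0, "rx": 0, "ry": 0, "rz": 0, "fingers": 1}
    - {"x": -0.9, "y": 0.3, "z": 0, "rx": 0, "ry": 0, "rz": 0, "fingers": 1}
    - {"x": -0.95, "y": 0.3, "z": 0, "rx": 0, "ry": 0, "rz": 0, "fingers": 1}
    - {"x": -0.95, "y": 0.3, "z": 0, "rx": 0, "ry": 0, "rz": 0, "fingers": 1}

```text
time_s: 26.32
ee_pos: [583.3, -62.0, 106.8]
tcp_rot: [[0.005, 1.0, 0.001], [1.0, -0.005, -0.002], [-0.002, 0.001, -1.0]]
wrist_force: [-0.1, 0.4, -1.3]
finger_gap: 22.5
grasp_force: 59.4
```

servo_tool:
  motion:
    - {"x": -0.18, "y": 0.05, "z": 0, "rx": 0, "ry": 0, "rz": 0, "fingers": 1}
    - {"x": -0.36, "y": 0.1, "z": 0, "rx": 0, "ry": 0, "rz": 0, "fingers": 1}
    - {"x": -0.54, "y": 0.15, "z": 0, "rx": 0, "ry": 0, "rz": 0, "fingers": 1}
    - {"x": -0.72, "y": 0.2, "z": 0, "rx": 0, "ry": 0, "rz": 0, "fingers": 1}
    - {"x": -0.8, "y": 0.215, "z": 0, "rx": 0, "ry": 0, "rz": 0, "fingers": 1}
    - {"x": -0.8, "y": 0.215, "z": 0, "rx": 0, "ry": 0, "rz": 0, "fingers": 1}
    - {"x": -0.8, "y": 0.215, "z": 0, "rx": 0, "ry": 0, "rz": 0, "fingers": 1}
    - {"x": -0.8, "y": 0.215, "z": 0, "rx": 0, "ry": 0, "rz": 0, "fingers": 1}

```text
time_s: 26.98
ee_pos: [626.5, -214.4, 106.3]
tcp_rot: [[-0.004, 1.0, -0.0], [1.0, 0.004, 0.003], [0.003, -0.0, -1.0]]
wrist_force: [0.1, 0.9, -1.1]
finger_gap: 22.5
grasp_force: 59.4
```

Run:
```python
from h import *
o=get_obs(); print(o["time_s"],o["ee_pos"],o["finger_gap"],o["tcp_rot"].ravel())
im=get_image("wrist");cv2.imwrite("pics/w15.png",im)
print([(round(d["confidence"],2),d["xyz"]) for d in boxes_of("wrist","oblong_plate")])
print("plate corners pred",proj("wrist",[[627+a,-218.5+b,6] for a,b in((0,0),(-32,70),(32,70),(-32,-70),(32,-70))],o).tolist())
g=cv2.cvtColor(im,cv2.COLOR_BGR2GRAY);b=(g>175).astype(np.uint8);b[330:]=0
n,l,st,ce=cv2.connectedComponentsWithStats(b)
for i in range(1,n):
    if st[i,4]>1200:
        c=max(cv2.findContours((l==i).astype(np.uint8),0,1)[0],key=cv2.contourArea)
        h=cv2.convexHull(c)[:,0];W=np.array([bp("wrist",u,v,6,o)[:2] for u,v in h[:60]]);r=cv2.minAreaRect(W.astype(np.float32));print(st[i],ce[i],np.array(r[0]),np.array(r[1]),r[2],W.min(0),W.max(0))
```

```text
26.9833 [ 626.5 -214.4  106.3] 22.5279997785561 [-0.  1. -0.  1.  0.  0.  0. -0. -1.]
[]
plate corners pred [[283.2796404478541, 204.47993739158397], [244.68738277660879, 122.00998083447863], [322.5764948240907, 122.36331025345663], [248.47789669536166, 277.23442979454563], [317.2801021075503, 277.45276727641317]]
[  11    0  118  145 4772] [76.9 58.3] [425.5 -65.7] [123.9 164.5] 30.09006118774414 [ 332.7 -158.2] [488.6  -9.5]
[ 230    0  123   32 2155] [280.5  10. ] [633.4 -44.3] [99.3 30.1] 13.752789497375488 [581.8 -70.6] [684.1 -39.9]
[    0    39   336   291 47152] [151.9 197.1] [ 449.3 -250.3] [373.5 434. ] 82.77030181884766 [ 210.5 -408.2] [671.5 -46.7]
[ 402   42   71   70 2240] [438.2  75.8] [765.1 -99.2] [34.8 67.4] 60.18063735961914 [ 727.5 -130.3] [799.5 -71.9]
[ 331  162  123  135 5326] [385.8 232.8] [ 726.9 -246.4] [125.   89.7] 43.347999572753906 [ 669.4 -310.8] [ 787.9 -179. ]
[ 257  240   50   64 1800] [279.7 272.2] [ 625.9 -283.8] [45.2 65.7] 0.025282587856054306 [ 603.2 -316.7] [ 648.5 -251. ]
```

I'll use the last view on a composite: the oblong plate with the held nut, the disc on the pipe, the placed ring, and the stack from the side.

Run:
```python
from h import *
o=get_obs()
w=cv2.imread("pics/w15.png")
for p in proj("wrist",[[627,-218.5,6]],o): cv2.circle(w,tuple(int(round(x)) for x in p),1,(0,0,255),-1)
s=get_image("side");cv2.imwrite("pics/side16.png",s)
f=lambda im,x,y,wd,ht:cv2.resize(im[y:y+ht,x:x+wd],(400,300),interpolation=2)
t=np.vstack([np.hstack([f(w,180,100,240,180),f(cv2.imread("pics/wrist10.png"),200,140,160,120)]),
 np.hstack([f(cv2.imread("pics/w13.png"),200,130,160,120),f(s,280,130,100,75)])])
cv2.imwrite("pics/final.png",t)
```

```text
(no output)
```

View pics/final.png

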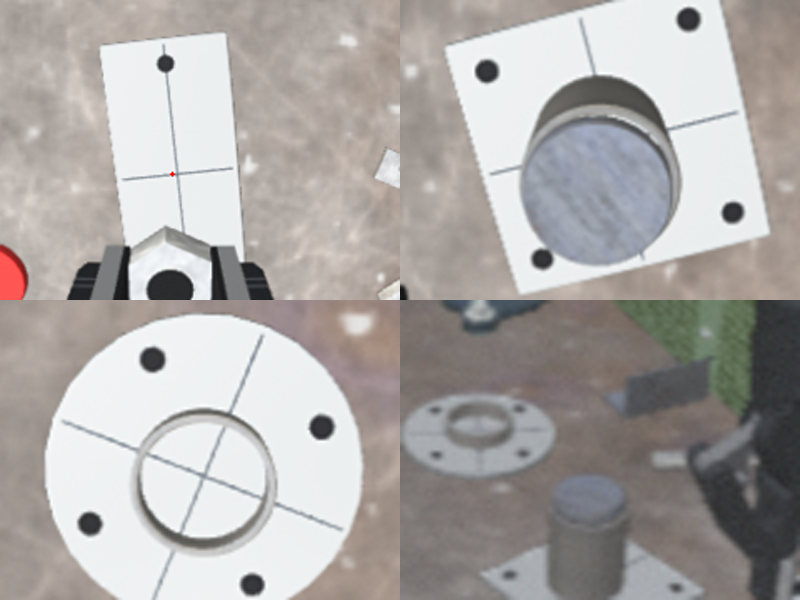

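Composite:
- **Ring:** centred on the round plate.
- **Disc:** flat on the pipe rim, within about 3 mm.
- **Pipe:** about 5 mm from the cross.
- **Oblong plate:** its cross is about 2 mm to the +x side of my prediction, so the target is (629,−218.5).

servo_tool:
  motion:
    - {"x": 0, "y": 0.011, "z": 0.15, "rx": 0, "ry": 0, "rz": 0, "fingers": 1}
    - {"x": 0, "y": 0.011, "z": 0.3, "rx": 0, "ry": 0, "rz": 0, "fingers": 1}
    - {"x": 0, "y": 0.011, "z": 0.45, "rx": 0, "ry": 0, "rz": 0, "fingers": 1}
    - {"x": 0, "y": 0.011, "z": 0.54, "rx": 0, "ry": 0, "rz": 0, "fingers": 1}
    - {"x": 0, "y": 0.011, "z": 0.58, "rx": 0, "ry": 0, "rz": 0, "fingers": 1}
    - {"x": 0, "y": 0.011, "z": 0.59, "rx": 0, "ry": 0, "rz": 0, "fingers": 1}
    - {"x": 0, "y": 0.011, "z": 0.59, "rx": 0, "ry": 0, "rz": 0, "fingers": 1}
    - {"x": 0, "y": 0.011, "z": 0.59, "rx": 0, "ry": 0, "rz": 0, "fingers": 1}

```text
time_s: 27.8
ee_pos: [629.7, -218.6, -9.7]
tcp_rot: [[-0.0, 1.0, 0.003], [1.0, 0.001, -0.001], [-0.001, 0.003, -1.0]]
wrist_force: [-0.9, -0.7, -1.2]
finger_gap: 22.8
grasp_force: 59.4
```

servo_tool:
  motion:
    - {"x": 0, "y": 0, "z": 0.015, "rx": 0, "ry": 0, "rz": 0, "fingers": 1}
    - {"x": 0, "y": 0, "z": 0.027, "rx": 0, "ry": 0, "rz": 0, "fingers": 1}
    - {"x": 0, "y": 0, "z": 0.027, "rx": 0, "ry": 0, "rz": 0, "fingers": 1}
    - {"x": 0, "y": 0, "z": 0.027, "rx": 0, "ry": 0, "rz": 0, "fingers": 1}

```text
time_s: 28.13
ee_pos: [629.5, -218.9, -15.5]
tcp_rot: [[0.0, 1.0, 0.003], [1.0, -0.0, -0.001], [-0.001, 0.003, -1.0]]
wrist_force: [0.5, 0.1, 3.4]
finger_gap: 22.5
grasp_force: 59.8
```

Contact (3.4 N). Release and rise.

servo_tool:
  motion:
    - {"x": 0, "y": 0, "z": 0, "rx": 0, "ry": 0, "rz": 0, "fingers": 0.3}
    - {"x": 0, "y": 0, "z": 0, "rx": 0, "ry": 0, "rz": 0, "fingers": 0}
    - {"x": 0, "y": 0, "z": 0, "rx": 0, "ry": 0, "rz": 0, "fingers": -0.3}
    - {"x": 0, "y": 0, "z": 0, "rx": 0, "ry": 0, "rz": 0, "fingers": -0.3}
    - {"x": 0, "y": 0, "z": 0, "rx": 0, "ry": 0, "rz": 0, "fingers": -0.3}
    - {"x": 0, "y": 0, "z": -0.1, "rx": 0, "ry": 0, "rz": 0, "fingers": -0.3}
    - {"x": 0, "y": 0, "z": -0.25, "rx": 0, "ry": 0, "rz": 0, "fingers": -0.3}
    - {"x": 0, "y": 0, "z": -0.4, "rx": 0, "ry": 0, "rz": 0, "fingers": -0.3}
    - {"x": 0, "y": 0, "z": -0.6, "rx": 0, "ry": 0, "rz": 0, "fingers": -0.3}
    - {"x": 0, "y": 0, "z": -0.7, "rx": 0, "ry": 0, "rz": 0, "fingers": -0.3}
    - {"x": 0, "y": 0, "z": -0.7, "rx": 0, "ry": 0, "rz": 0, "fingers": -0.3}
    - {"x": 0, "y": 0, "z": -0.7, "rx": 0, "ry": 0, "rz": 0, "fingers": -0.3}
    - {"x": 0, "y": 0, "z": -0.7, "rx": 0, "ry": 0, "rz": 0, "fingers": -0.3}

```text
time_s: 29.22
ee_pos: [627.4, -218.2, 122.2]
tcp_rot: [[-0.0, 1.0, -0.002], [1.0, 0.0, 0.001], [0.001, -0.002, -1.0]]
wrist_force: [0.4, 0.2, -0.5]
finger_gap: 55.7
grasp_force: 0.0
```

Run:
```python
from h import *
o=get_obs(); print(o["time_s"],o["ee_pos"],o["finger_gap"],o["wrist_force"])
im=get_image("wrist");cv2.imwrite("pics/w17.png",im)
for n in("big_nut","oblong_plate","disc","pipe","ring"): print(n,[(round(d["confidence"],2),d["xyz"]) for d in boxes_of("wrist",n)])
print(proj("wrist",[[629,-218.5,21]],o))
g=cv2.cvtColor(im,cv2.COLOR_BGR2GRAY)[150:260,230:340]
n,l,st,ce=cv2.connectedComponentsWithStats((g<70).astype(np.uint8))
for i in range(1,n):
    if 40<st[i,4]<1500:
        u,v=ce[i]+[230,150];print("dark",st[i],bp("wrist",u,v,20,o))
get_image("side"); print("side",[(n,round(d["confidence"],2),d["xyz"]) for n in("big_nut","disc","pipe","ring") for d in boxes_of("side",n)])
```

```text
29.2167 [ 627.4 -218.2  122.2] 55.72964066897388 [ 0.4  0.2 -0.5]
big_nut [(0.76, [630.1, -216.4, 22.2])]
oblong_plate [(0.81, [630.7, -206.2, 4.8])]
disc [(0.92, [524.4, -274.2, 9.4]), (0.66, [348.6, -291.5, 4.3])]
pipe []
ring []
[[284.7 199.6]]
dark [ 48  45  13  13 138] [ 628.4 -220.    20. ]
side [('big_nut', 0.72, [614.1, -34.0, 3.4]), ('big_nut', 0.65, [629.4, -224.9, 18.1]), ('disc', 0.86, [519.2, -376.2, 11.1]), ('disc', 0.77, [343.4, -296.4, 8.8]), ('disc', 0.66, [616.2, -13.8, 76.8]), ('disc', 0.57, [518.1, -283.3, 5.6]), ('pipe', 0.72, [611.0, -23.4, 36.5])]
```

The nut is on the oblong plate at (628–630, −216 to −220) with its top at about 21 mm, the stack stands with the disc top near 75 mm, and the arm is clear.

```bash
python3 -c "
from station import *
print(sign_off())"
```

```text
the job is handed in; nothing more can be done
None
```

I handed the job in at about 29 s; no verdict came back. By camera, the pipe is about 5 mm off the square plate's centre with the disc flat on top about 3 mm off the pipe's axis, the ring and the bigger nut are about 2 mm off their plate centres, everything is released, and the gripper never touched the tube, offcut or smaller nut.

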